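# Load an LED board into its carrier and dock it on the tilted test stand

### The job

Lay the white LED board flat in the pocket of the blue carrier, with its brass contact tongue in the notch at the carrier's nose, and let go of it while the carrier still lies on the table. Then take the loaded carrier by its orange fin, set it on the sloping deck of the grey test stand between the guides, and slide it nose first down under the black bridge until it is fully home against the stops, then let go. Leave the bottle, jar, screwdriver and stack of panels where they stand.

Things in the scene. Friction and masses are not known exactly. Their poses are not given: they have to be found in the camera images.
- board: Loose LED board, 60 g, flat on the table, turned up to 1.5 rad. Origin: centre of the underside of its white plate, 56 (x) x 44 (y) x 5 mm. Its brass tongue, 18 wide, 5 thick, sticks out 18 mm from the -x edge (tip at x = -46). A black driver block to hold it by stands on the plate's centre, 26 (x) x 14 (y) mm, z = 5 to 30. z points up out of the LED face.
- carrier: Loose blue carrier, 120 g, flat on the table. Origin: under the pocket's centre, on the underside. Outside x = -37.5 (nose) to 66 (tail), y = -30.5 to 30.5, 9 high. Pocket 59 (x) x 47 (y) mm, floor at z = 3, open on top; a notch 22 wide in the nose wall takes the tongue. Joined, the board's origin is at (0, 0, 3) here, its axes the carrier's.
- carrier_nose (a point): Point on the carrier's underside at the middle of its nose edge (carrier x = -37.5, y = 0, z = 0), with the carrier's axes. The joined board's tongue stands 8.5 mm out beyond it.
- carrier_fin (a point): Top centre of the carrier's orange grip fin, at carrier (49, 0, 38). The fin is 28 (x) x 14 (y) mm and stands on the tail from z = 9 to 38. Carrier's axes.
- deck_bridge (a point): Middle of the underside of the black bridge over the deck's low end, at deck x = -1, z = 12 (deck's axes). It spans the deck from x = -12 to 10, z = 12 to 24, on legs outside y = 34; nose and tongue slide in under it. Side guides run from x = 10 to 80, 8 high, inner faces at y = +-33 (2.5 mm clear of the carrier each side), then flare out to x = 97.
- stand: Grey fixed foot of the test stand, 160 (x) x 104 (y) mm, origin at the centre of its underside. The deck's low end faces -x, roughly towards the robot. Side plates at y = 46..52 and -46..-52 reach 32 mm high, 50 mm at the front. The deck's hinge lies across it at x = -70, z = 40.
- deck (a joint): Slope of the deck in rad: 0 level, grows as the deck's far (+x) end rises. The hinge is stiff (8 N m friction) and stays as it is found, 0.40 to 0.58 rad.
- deck_home (a point): Point on the deck's top surface, mid-width, on the line of the stops' faces and the hinge axis: the carrier's nose point must come here, axes parallel. Deck's axes: x up the slope, z square out. Deck top is z = 0, 84 wide, x = -12 to 145. Two grey stops, 12 high, end at x = 0, at y = 16..42 and -16..-42; the tongue goes between them.
- lamp: Fixed bench lamp, an obstacle beyond the work: foot 44 mm diameter, 20 high, a steel post 14 mm thick to 320 high, and on top a white head 90 (x) x 30 x 14 mm, reaching from x = -5 to +85, top at 327. Origin at the centre of its foot.
- bottle: Bystander: clear bottle with red cap, 34 mm diameter, 115 high; origin at the centre of its foot.
- jar: Bystander: glass jar with green lid, 38 mm diameter, 60 high; origin at the centre of its foot.
- screwdriver: Bystander: yellow-handled screwdriver 150 mm long lying along its x axis.
- stack: Bystander: stack of white LED panels, 70 (x) x 100 (y) x 52 mm high, beyond the work; origin at the centre of its underside.
Not all that is in view belongs to the job. Of the things shaped like the carrier, the blue one is meant.

How it is judged:
By the outcome, as a careful person would: the job done as asked, in the order asked, and still so for the second after the job is handed in, with the robot touching nothing.
It also fails if it takes over 61 s, if anything falls off the work surface, if the arm or the gripper's body presses on something with over 40 N, if the wrist force passes 120 N, or if a joint passes its speed limit or range.

### The arm

A 7-joint arm with a two-finger parallel gripper is mounted at the origin on the work surface. World frame = base frame: x ahead of the robot, y to its left, z up, the work surface at z = 0. Lengths are in m, angles in rad, forces in N, time in s.
With the tool pointing down it reaches from about 0.4 to 0.9 m from the base axis. Payload 5.5 kg.
Tool frame: the origin (TCP) lies midway between the tips of the shut fingers; the grasp point (between the pads) lies 19 mm behind it; z points along the fingers, y is the direction in which the jaws open and shut (so a half turn about z gives the same grasp; the last joint's range is limited). The gripper opens to 85 mm and grips with 20 to 120 N. Pads are 22 mm wide; open, the fingers measure 114 mm over their backs; the gripper's body (76 mm by 85 mm) begins 54 mm behind the grasp point. The pads swing forward as they close: fully open they stand 13 mm farther back than shut.
Start: joints at [1.479, 0.501, -0.427, 1.55, 0.221, 1.138, -0.21], TCP at [0.226, -0.61, 0.211] pointing down, gripper open.
Joint ranges: [-2.88, 2.88], [-0.31, 2.03], [-1.54, 1.56], [0.2, 2.42], [-1.41, 4.55], [0.19, 2.02], [-2.57, 2.57]. Speed limits (rad/s): [2.57, 2.57, 3.14, 3.14, 3.14, 3.14, 3.14].

### API

Orientations are given as a unit quaternion [w, x, y, z].
In Python, from workcell import robot gives the robot as it stands. The module is installed in compiled form; this text tells all that it offers.
- The arm moves only by the shell command python3 -m pendant 'ROWS' [OPENING] [FORCE]. ROWS is JSON, a list of rows, each a list of 6 numbers: the shift along the tool's x, y, z in m, then the turn, a rotation vector about the tool's x, y, z in rad. In form: [[tx, ty, tz, rx, ry, rz], ...]. A call has 1 to 12 rows; each row shifts and turns the commanded pose from where the row before left it, along the tool's axes as they then stand; what a row does not reach is not made up. A row lasts 1/8 s, in which the tool goes at most 62.5 mm and 10.7 degrees, less where a joint would pass 70% of its speed; a pose out of reach is approached as far as the arm can. A call with a gripper value outside its range is refused whole. OPENING is the closure, from -1 (fully open) to 1 (shut), set as the call begins (- or left out, the last holds). The fingers move at their own pace and stop on an object; FORCE is the grip in N (left out, the last holds). Time passes only in rows, so rows that do not move let the fingers close. It gives the time, the measured TCP pose, the force and the opening at its end, in the units of the state.
- robot.get_state(): the state, without advancing time (a new reading comes with each control period).
- robot.camera(name): name is "scene" or "top" or "wrist"; returns the picture (420x560x3 uint8, blue, green, red); there is no depth.
- robot.calibration(name): a dict with "fx", "fy", "cx", "cy" (pixels), "position" and "rotation" of the camera in the world; the wrist camera has in their place "T_tool_cam" (4x4, takes a point from camera to tool coordinates, whose origin is the TCP and whose axes are the flange's). Camera axes: x right, y up, looking along -z (the intrinsics and any distortion apply to the point x, -y, -z); pixel columns grow to the right and rows downward; lengths in m; the calibration is good to about 2 mm. A picture is of the moment at which its call begins: read the wrist's pose just before it. calibration takes no time and is no camera call.
- robot.hand_in(): hands the job in, once; it reports no verdict.
The state is a dict: "time": time; "qpos": joint angles; "qd": joint speeds; "tau": joint torques, N m; "eef_pos": TCP position; "tcp_rot": TCP orientation; "contact_force": force on the tool from outside, world axes, zero at the start; "ft_torque": the same for the moment, N m; "opening": finger opening in m.
Only numpy, scipy, OpenCV 4.12 (cv2) and the standard library are available. Lean on these libraries where they do the work, as an engineer would, in place of code of your own. Each camera call takes 0.05 s, during which the arm holds its last target.

## Working session

There is one attempt and no reset: what is moved stays moved. The work goes in short steps, Python scripts to look and compute and a shell command to move; the robot and the scene stay as the last step left them, time stands still between calls to the robot, and variables do not carry over. Pictures are saved under pics/ and viewed, and the job is handed in when it is done.

```bash
mkdir -p pics; ls; python3 - <<'E'
from workcell import robot
import cv2
print(robot.get_state())
for n in ("scene","top","wrist"):
    print(n,robot.calibration(n))
for n in ("scene","top"):
    cv2.imwrite(f"pics/{n}0.png",robot.camera(n))
E
```

```text
pics
{'time': 0.0, 'qpos': array([ 1.47919914,  0.50185527, -0.42679069,  1.55148129,  0.22080994,
        1.13828992, -0.21033653]), 'qd': array([ 2.33770144e-03, -1.05055969e-04, -7.83561639e-04,  1.45316262e-03,
        6.11730668e-05,  1.50569787e-03,  2.88423697e-04]), 'tau': array([ 4.09719678e-04, -5.69518304e+01, -5.81633091e+00, -2.80945230e+01,
        1.06604476e-02,  1.18894380e-02, -6.05171486e-07]), 'eef_pos': array([ 0.22550769, -0.60882928,  0.20954167]), 'tcp_rot': array([-9.76141694e-04,  9.84303118e-01,  1.76483422e-01, -1.45824332e-04]), 'contact_force': array([ 0.36060542,  0.05765503, -0.05587263]), 'ft_torque': array([ 0.03490404, -0.05641438, -0.00576104]), 'opening': 0.08596118988227579}
scene {'fx': 452.8504812743432, 'fy': 452.8504812743432, 'cx': 272.7308730527208, 'cy': 207.01704393306122, 'position': array([ 0.91803321, -0.68101141,  0.77711777]), 'rotation': array([0.8773053 , 0.39482751, 0.11209183, 0.24876106])}
top {'fx': 385.82331596097555, 'fy': 385.82331596097555, 'cx': 278.23628341898785, 'cy': 207.65823200172719, 'position': array([ 0.32284314, -0.02370385,  0.97046341]), 'rotation': array([ 0.7128313 ,  0.0744524 , -0.04879299, -0.69566344])}
wrist {'fx': 343.0679914248752, 'fy': 343.0679914248752, 'cx': 277.0878893754418, 'cy': 209.76289405434187, 'T_tool_cam': array([[ 7.88546845e-04,  9.46398597e-01,  3.23000114e-01,
         8.36084773e-02],
       [ 9.99999220e-01, -4.33412162e-04, -1.17141001e-03,
        -6.44116169e-04],
       [-9.68628616e-04,  3.23000786e-01, -9.46398201e-01,
        -1.62491807e-01],
       [ 0.00000000e+00,  0.00000000e+00,  0.00000000e+00,
         1.00000000e+00]])}
```

View pics/scene0.png

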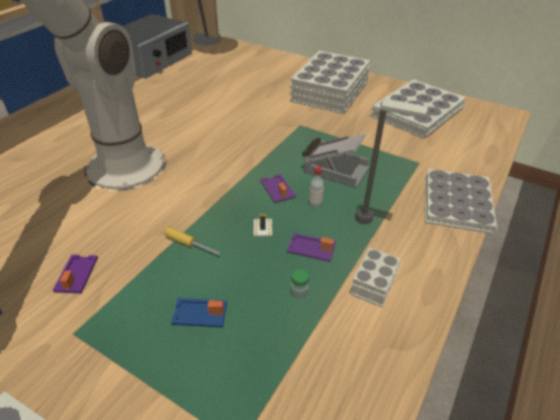

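View pics/top0.png

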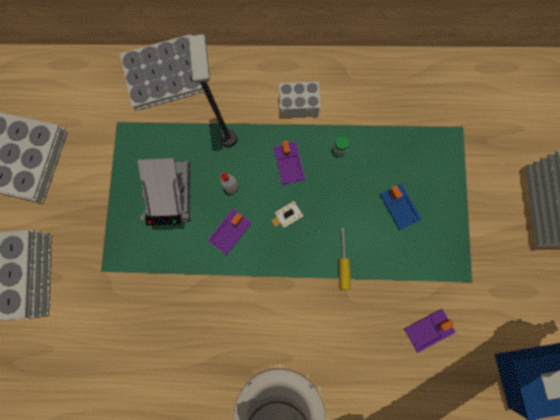

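```bash
cat > h.py <<'E'
import numpy as np, cv2
from scipy.spatial.transform import Rotation as R
from workcell import robot
def q2R(q): return R.from_quat([q[1],q[2],q[3],q[0]]).as_matrix()
def tool():
    s=robot.get_state(); T=np.eye(4); T[:3,:3]=q2R(s['tcp_rot']); T[:3,3]=s['eef_pos']; return T
def cam(name,T=None):
    c=robot.calibration(name)
    if name=='wrist': M=(tool() if T is None else T)@c['T_tool_cam']
    else:
        M=np.eye(4); M[:3,:3]=q2R(c['rotation']); M[:3,3]=c['position']
    return c,M
def ray(cm,uv):
    c,M=cm
    d=np.array([(uv[0]-c['cx'])/c['fx'],-(uv[1]-c['cy'])/c['fy'],-1.])
    d=M[:3,:3]@d
    return M[:3,3],d/np.linalg.norm(d)
def onz(cm,uv,z):
    o,d=ray(cm,uv); return o+d*(z-o[2])/d[2]
def proj(cm,p):
    c,M=cm; q=M[:3,:3].T@(np.asarray(p)-M[:3,3])
    return np.array([c['cx']+c['fx']*q[0]/-q[2], c['cy']-c['fy']*q[1]/-q[2]])
def snap(name,tag):
    T=tool(); im=robot.camera(name); cv2.imwrite(f'pics/{tag}.png',im); return im,cam(name,T)
def delta(Tt,T=None):
    "shift & rotvec in current tool axes to reach target Tt"
    T=tool() if T is None else T
    D=np.linalg.inv(T)@Tt
    return np.round(np.r_[D[:3,3],R.from_matrix(D[:3,:3]).as_rotvec()],4)
def down(yaw,p):
    "tool z down, tool y (jaw) axis at world angle yaw"
    y=np.array([np.cos(yaw),np.sin(yaw),0]); z=np.array([0,0,-1.]); T=np.eye(4)
    T[:3,1]=y;T[:3,2]=z;T[:3,0]=np.cross(y,z);T[:3,3]=p; return T
E
python3 - <<'E'
from h import *
im=cv2.imread('pics/top0.png'); cm=cam('top')
hsv=cv2.cvtColor(im,cv2.COLOR_BGR2HSV)
for (u,v) in [(400,207),(396,191),(288,214),(276,223),(289,213),(162,190),(163,220),(230,140)]: print((u,v),hsv[v,u],onz(cm,(u,v),0.0).round(3))
a=cv2.resize(im[150:260,200:440],None,fx=3.3,fy=3.3,interpolation=cv2.INTER_CUBIC);cv2.imwrite('pics/t1.png',a)
b=cv2.resize(im[30:240,100:260],None,fx=2.8,fy=2.8,interpolation=cv2.INTER_CUBIC)
sc=cv2.imread('pics/scene0.png')
c=cv2.resize(sc[90:240,280:420],None,fx=2.6,fy=2.6,interpolation=cv2.INTER_CUBIC)
b=b[:588];c=cv2.copyMakeBorder(c,0,588-c.shape[0],0,0,cv2.BORDER_CONSTANT)[:, :350]
cv2.imwrite('pics/t2.png',np.hstack([b,c]))
E
```

```text
(400, 207) [107 160 107] [ 0.502 -0.294  0.   ]
(396, 191) [ 13 211 167] [ 0.543 -0.285  0.   ]
(288, 214) [120  23  34] [ 0.478 -0.011  0.   ]
(276, 223) [ 19 168 155] [0.454 0.019 0.   ]
(289, 213) [110  67  23] [ 0.48  -0.014  0.   ]
(162, 190) [  8  22 126] [0.534 0.318 0.   ]
(163, 220) [120   9  30] [0.455 0.309 0.   ]
(230, 140) [173  17  61] [0.673 0.147 0.   ]
```

View pics/t1.png

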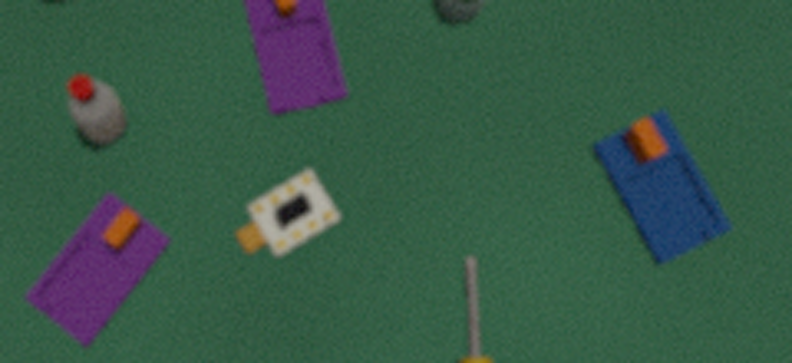

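View pics/t2.png

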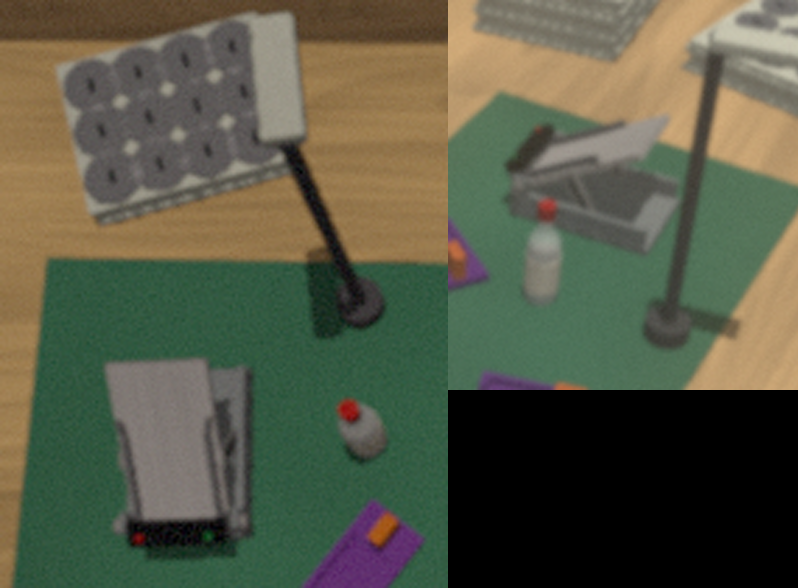

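```bash
python3 -m pendant '[[0.052,-0.028,0,0,0,-0.02],[0.052,-0.028,0,0,0,-0.02],[0.052,-0.028,0,0,0,-0.02],[0.052,-0.028,0,0,0,-0.02],[0.052,-0.028,0.01,0,0,-0.02],[0.052,-0.028,0.01,0,0,-0.02],[0.052,-0.028,0.01,0,0,-0.02],[0,0,0,0,0,0],[0,0,0,0,0,0]]' -1 60; python3 - <<'E'
from h import *
print(tool().round(3), robot.get_state()['qpos'].round(3))
snap('wrist','w1')
E
```

```text
time: 1.23
eef_pos: [0.4795, -0.2837, 0.1802]
tcp_rot: [-0.0, 0.969, 0.245, -0.0]
contact_force: [-1.3, -1.6, -0.3]
opening: 0.0852
[[ 0.88   0.476 -0.001  0.479]
 [ 0.476 -0.88   0.    -0.284]
 [-0.001 -0.    -1.     0.18 ]
 [ 0.     0.     0.     1.   ]] [ 0.963  0.397 -0.596  1.813  0.259  1.011 -0.811]
```

View pics/w1.png

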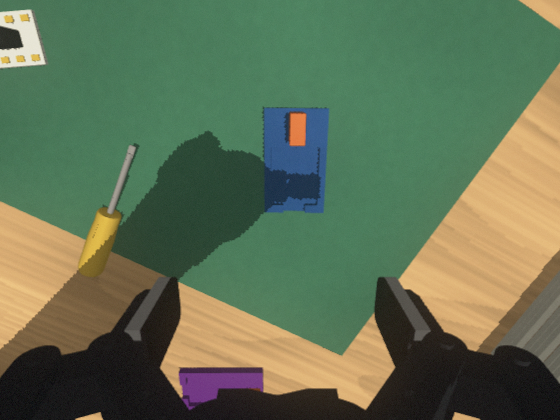

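```bash
python3 - <<'E'
from h import *
im=cv2.imread('pics/w1.png')
cv2.imwrite('pics/w1c.png',cv2.resize(im[95:225,245:345],None,fx=4.6,fy=4.6,interpolation=cv2.INTER_CUBIC))
E
```

```text
(no output)
```

View pics/w1c.png

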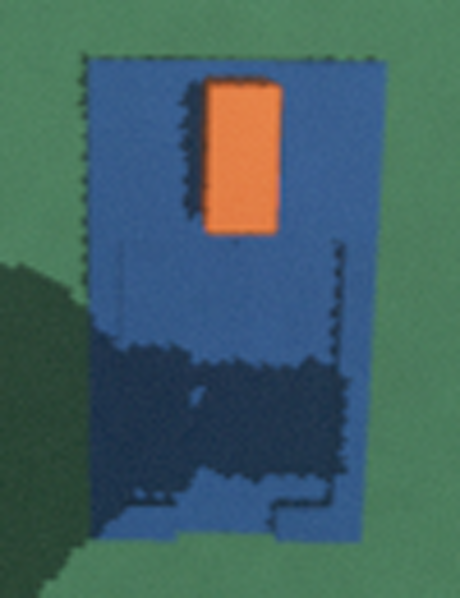

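```bash
cat > carr.py <<'E'
from h import *
def fit(W,M):
    "2D rigid fit model M->world W : centre, yaw, resid"
    W=np.array(W)[:,:2];M=np.array(M,float)
    a=W-W.mean(0);b=M-M.mean(0)
    th=np.arctan2((b[:,0]*a[:,1]-b[:,1]*a[:,0]).sum(),(b*a).sum())
    Rm=np.array([[np.cos(th),-np.sin(th)],[np.sin(th),np.cos(th)]])
    t=W.mean(0)-Rm@M.mean(0)
    return t,th,((W-(M@Rm.T+t))*1000).round(1)
E
python3 - <<'E'
from carr import *
T=tool();cm=cam('wrist',T)
px=lambda p:(245+(p[0]+.5)/4.6-.5,95+(p[1]+.5)/4.6-.5)
c=[(90,60),(386,62),(361,541),(92,540)]
W=[onz(cm,px(p),.009) for p in c]
# left of image = tool -y?? print tool y; carrier model
M=[(.066,.0305),(.066,-.0305),(-.0375,-.0305),(-.0375,.0305)]
print(fit(W,M))
f=[(207,85),(282,86),(277,234),(206,233)]
W2=[onz(cm,px(p),.038) for p in f]
print(fit(W2,[(.063,.007),(.063,-.007),(.035,-.007),(.035,.007)]))
# notch
W3=[onz(cm,px(p),.009) for p in [(175,535),(275,535)]];print(fit(W3,[(-.0375,.011),(-.0375,-.011)]))
#board rough from top view
ct=cam('top')
E
```

```text
(array([ 0.49091235, -0.2980434 ]), np.float64(0.4877676461881212), array([[ 0. , -0.5],
       [-0.4,  0.3],
       [ 0.1,  0.5],
       [ 0.3, -0.2]]))
(array([ 0.49082113, -0.29800935]), np.float64(0.490313240225947), array([[-0.2, -0.1],
       [-0.4, -0.1],
       [ 0.1,  0.3],
       [ 0.4, -0. ]]))
(array([ 0.49195035, -0.29679086]), np.float64(0.49392098649301014), array([[-0.1,  0.2],
       [ 0.1, -0.2]]))
```

```bash
python3 -m pendant '[[0.0144,-0.0267,0,0,0,-0.177],[0.0189,-0.0237,0,0,0,-0.177],[0.0228,-0.02,0,0,0,-0.177],[0.0259,-0.0157,0,0,0,-0.177],[0.0283,-0.0109,0,0,0,-0.177],[0.0298,-0.0057,0,0,0,-0.177],[0.0303,0,0.01,0,0,-0.177],[0.03,0.005,0.01,0,0,-0.177],[0.0286,0.01,0.01,0,0,-0.177],[0,0,0,0,0,0],[0,0,0,0,0,0]]' -1 60; python3 - <<'E'
from h import *
print(tool().round(3), robot.get_state()['qpos'].round(3))
im,cm=snap('wrist','w2')
E
```

```text
time: 2.65
eef_pos: [0.4805, -0.0128, 0.1506]
tcp_rot: [0.0, 0.505, 0.863, -0.0]
contact_force: [0.4, -0.7, -0.6]
opening: 0.0853
[[-0.49   0.871 -0.     0.48 ]
 [ 0.871  0.49  -0.001 -0.013]
 [-0.001 -0.001 -1.     0.151]
 [ 0.     0.     0.     1.   ]] [ 0.813  0.417 -1.013  2.01   0.438  0.949  0.087]
```

View pics/w2.png

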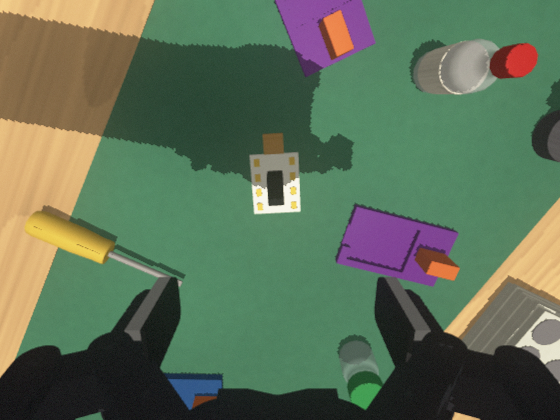

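```bash
python3 - <<'E'
from h import *
im=cv2.imread('pics/w2.png')
cv2.imwrite('pics/w2c.png',cv2.resize(im[125:225,235:315],None,fx=6,fy=6,interpolation=cv2.INTER_CUBIC))
E
```

```text
(no output)
```

View pics/w2c.png

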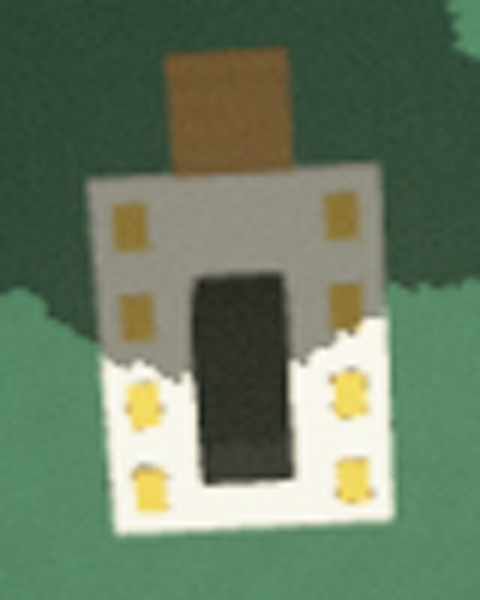

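```bash
python3 - <<'E'
from carr import *
T=tool();cm=cam('wrist',T)
px=lambda p:(235+(p[0]+.5)/6-.5,125+(p[1]+.5)/6-.5)
c=[(87,182),(380,165),(394,520),(115,534)]
W=[onz(cm,px(p),.005) for p in c]
t,th,r=fit(W,[(-.028,-.022),(-.028,.022),(.028,.022),(.028,-.022)]);print(t,th,r)
W=[onz(cm,px(p),.005) for p in [(165,57),(287,49),(294,166),(174,173)]]
print(fit(W,[(-.046,-.009),(-.046,.009),(-.028,.009),(-.028,-.009)]))
W=[onz(cm,px(p),.03) for p in [(295,480),(203,484)]]
print(fit(W,[(.013,.007),(.013,-.007)]))
print(np.degrees(th))
yaw_jaw=th+np.pi/2
Tt=down(yaw_jaw,[*t,.10]); print(Tt.round(3),delta(Tt))
E
```

```text
[ 0.47776367 -0.01044234] -1.0018485967561686 [[-0.   0.1]
 [-0.1  0.1]
 [ 0.2 -0.1]
 [-0.1 -0.1]]
(array([ 0.47787625, -0.010013  ]), np.float64(-0.9944382381295147), array([[ 0.2, -0.4],
       [ 0.2, -0.4],
       [-0.2,  0.3],
       [-0.2,  0.4]]))
(array([ 0.47765766, -0.00979421]), np.float64(-1.0118186672798106), array([[-0.3, -0.2],
       [ 0.3,  0.2]]))
-57.401696305232356
[[-0.539  0.842  0.     0.478]
 [ 0.842  0.539  0.    -0.01 ]
 [ 0.     0.    -1.     0.1  ]
 [ 0.     0.     0.     1.   ]] [ 0.0036 -0.0012  0.0507 -0.0004  0.0009 -0.0566]
```

```bash
python3 -m pendant '[[0.0036,-0.0012,0.05,0,0,-0.0566],[0,0,0.045,0,0,0],[0,0,0.025,0,0,0],[0,0,0.014,0,0,0],[0,0,0.008,0,0,0],[0,0,0,0,0,0],[0,0,0,0,0,0]]' -1 60; python3 - <<'E'
from h import *
t=np.array([0.4778,-.0102]);th=-1.002
print(delta(down(th+np.pi/2,[*t,.0085])), tool()[:3,3])
E
```

```text
time: 3.58
eef_pos: [0.4783, -0.0084, 0.0094]
tcp_rot: [0.001, 0.478, 0.878, 0.0]
contact_force: [0.0, -0.1, 1.2]
opening: 0.0855
[-0.0012 -0.0014  0.0009  0.0012  0.0011  0.0044] [ 0.47833529 -0.00837014  0.00944083]
```

```bash
python3 -m pendant '[[-0.0012,-0.001,0.0007,0,0,0],[0,0,0,0,0,0],[0,0,0,0,0,0]]' -1 60;python3 -m pendant '[[0,0,0,0,0,0],[0,0,0,0,0,0],[0,0,0,0,0,0],[0,0,0,0,0,0],[0,0,0,0,0,0],[0,0,0,0,0,0]]' 1 60; python3 - <<'E'
from h import *
for i in range(1): print(tool()[:3,3],robot.get_state()['opening'])
snap('wrist','w3')
E
```

```text
time: 3.95
eef_pos: [0.4774, -0.0099, 0.0081]
tcp_rot: [0.0, 0.478, 0.878, 0.0]
contact_force: [-1.0, 0.3, 1.0]
opening: 0.0854
time: 4.7
eef_pos: [0.4773, -0.0098, 0.008]
tcp_rot: [0.0, 0.478, 0.878, -0.0]
contact_force: [-1.1, -1.3, 2.8]
opening: 0.01
[ 0.47729489 -0.00975322  0.0080021 ] 0.00996286079140836
```

View pics/w3.png

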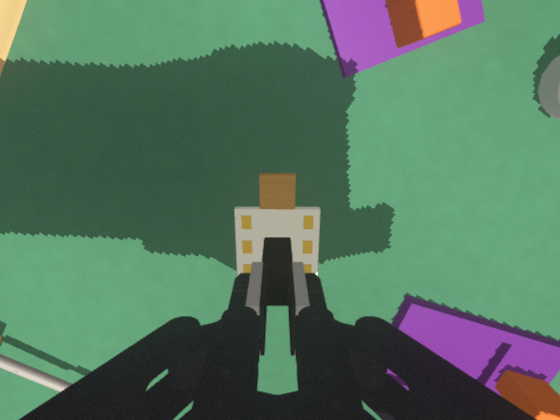

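```bash
cat > board.py <<'E'
from carr import *
def bpose(cm,T,pl,tg,z0=0):
    W=[onz(cm,p,.005+z0) for p in pl]+[onz(cm,p,.005+z0) for p in tg]
    return W
E
python3 - <<'E'
from carr import *
T=tool();cm=cam('wrist',T)
W=[onz(cm,p,.005) for p in [(258.7,173.5),(295.3,173.5),(234.7,207.3),(320.7,207.3)]]
t,th,r=fit(W,[(-.046,-.009),(-.046,.009),(-.028,-.022),(-.028,.022)]);print(t,th,r)
print('in tool', T[:3,:3].T@(np.array([*t,0])-T[:3,3]), 'yaw tool x+pi', np.arctan2(T[1,0],T[0,0])-np.pi)
# plan
yaw=np.arctan2(T[1,0],T[0,0]); tgt=.489+np.pi; n=9
st=(np.array([.4909,-.2980])-T[:2,3])/n; dy=(tgt-yaw)/n
for i in range(n):
    a=yaw+dy*i; print('[%.4f,%.4f,0,0,0,%.4f]'%(st@[np.cos(a),np.sin(a)],st@[np.sin(a),-np.cos(a)],-dy))
E
```

```text
[ 0.47784754 -0.00913672] -0.9918875108953024 [[-0.  -0.2]
 [ 0.  -0.3]
 [ 0.   0.4]
 [-0.1  0.1]]
in tool [0.00022547 0.00083523 0.0079995 ] yaw tool x+pi -0.9971856756620685
[-0.0277,-0.0161,0,0,0,-0.1651]
[-0.0247,-0.0204,0,0,0,-0.1651]
[-0.0210,-0.0242,0,0,0,-0.1651]
[-0.0167,-0.0273,0,0,0,-0.1651]
[-0.0120,-0.0297,0,0,0,-0.1651]
[-0.0070,-0.0313,0,0,0,-0.1651]
[-0.0017,-0.0320,0,0,0,-0.1651]
[0.0036,-0.0319,0,0,0,-0.1651]
[0.0088,-0.0308,0,0,0,-0.1651]
```

```bash
python3 -m pendant '[[0,0,-0.04,0,0,0],[0,0,-0.04,0,0,0],[0,0,-0.01,0,0,0],[-0.0277,-0.0161,0,0,0,-0.165],[-0.0247,-0.0204,0,0,0,-0.165],[-0.021,-0.0242,0,0,0,-0.165],[-0.0167,-0.0273,0,0,0,-0.165],[-0.012,-0.0297,0,0,0,-0.165],[-0.007,-0.0313,0,0,0,-0.165],[-0.0017,-0.032,0,0,0,-0.165],[0.0036,-0.0319,0,0,0,-0.165],[0.0088,-0.0308,0,0,0,-0.165]]'; python3 -m pendant '[[0,0,0,0,0,0],[0,0,0,0,0,0]]'; python3 - <<'E'
from h import *
print(tool().round(4), robot.get_state()['qpos'].round(3), robot.get_state()['opening'])
print(delta(down(.489+np.pi-np.pi/2,[.4905,-.2973,.06])))
im,cm=snap('wrist','w4')
E
```

```text
time: 6.25
eef_pos: [0.49, -0.2988, 0.0966]
tcp_rot: [-0.001, -0.244, 0.97, 0.001]
contact_force: [0.2, 0.4, -1.2]
opening: 0.0099
time: 6.5
eef_pos: [0.4903, -0.2969, 0.097]
tcp_rot: [-0.0, -0.241, 0.971, 0.001]
contact_force: [0.5, 0.6, -0.9]
opening: 0.0091
[[-8.838e-01 -4.678e-01 -8.000e-04  4.903e-01]
 [-4.678e-01  8.838e-01  1.600e-03 -2.969e-01]
 [-0.000e+00  1.800e-03 -1.000e+00  9.700e-02]
 [ 0.000e+00  0.000e+00  0.000e+00  1.000e+00]] [ 1.33   0.833 -1.199  1.824  0.866  1.128  1.875] 0.009127235348865208
[-0.     -0.0005  0.037   0.0018  0.     -0.0022]
```

View pics/w4.png

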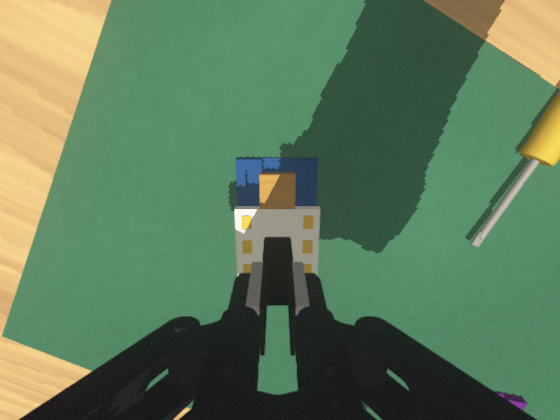

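```bash
python3 - <<'E'
from h import *
im=cv2.imread('pics/w4.png')
cv2.imwrite('pics/w4c.png',cv2.resize(im[145:220,225:330],None,fx=7,fy=7,interpolation=cv2.INTER_CUBIC))
E
```

```text
(no output)
```

View pics/w4c.png

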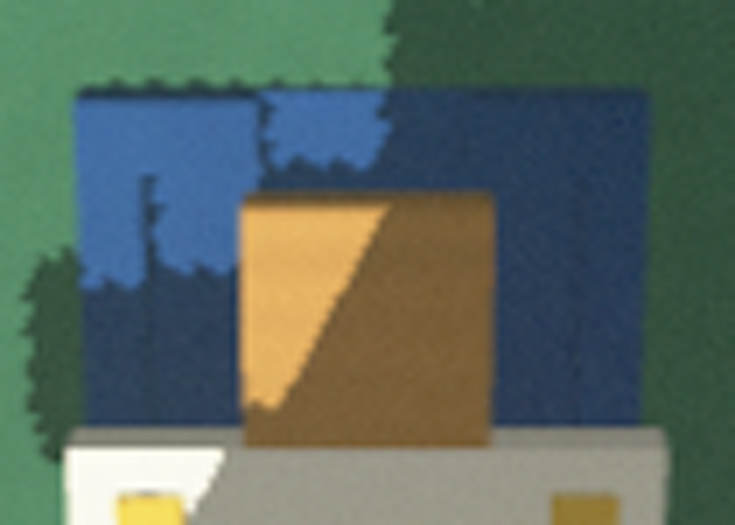

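```bash
python3 - <<'E'
from carr import *
T=tool();cm=cam('wrist',T); print(T[:3,3])
px=lambda p:(225+(p[0]+.5)/7-.5,145+(p[1]+.5)/7-.5)
W=[onz(cm,px(p),.009) for p in [(77,97),(649,96)]]
t,th,r=fit(W,[(-.0375,-.0305),(-.0375,.0305)]);print('carrier',t,th,r)
for p,y in [((85,425),-1),((640,425),1)]:
    w=onz(cm,px(p),.009)[:2]-t; print('side y',w@[-np.sin(.489),np.cos(.489)])
tl=T[:3,:3].T@(np.array([*t,0])-T[:3,3]);print('carrier in tool',tl)
zt=T[2,3]-.008+.005
W=[onz(cm,px(p),zt) for p in [(243,205),(493,205),(66,447),(667,447)]]
t2,th2,r2=fit(W,[(-.046,-.009),(-.046,.009),(-.028,-.022),(-.028,.022)]);print('board',t2,th2,r2)
print('board in tool',T[:3,:3].T@(np.array([*t2,0])-T[:3,3]))
print('toolx-pi',np.arctan2(-T[1,0],-T[0,0]))
E
```

```text
[ 0.49050033 -0.29651047  0.09729653]
carrier [ 0.49075995 -0.29625398] 0.4906043872679456 [[-0.2  0.4]
 [ 0.2 -0.4]]
side y -0.0306220857535023
side y 0.030343957195237414
carrier in tool [-3.55941092e-04 -1.76213066e-05  9.72965597e-02]
board [ 0.49116974 -0.29567721] 0.4874864953764522 [[-0.1  0.2]
 [ 0.1 -0.1]
 [-0.   0.1]
 [ 0.  -0.2]]
board in tool [-0.00098836  0.00029962  0.09729692]
toolx-pi 0.4881140762381917
```

```bash
python3 -m pendant '[[0.0004,-0.0003,0.04,0,0,0],[0,0,0.024,0,0,0],[0,0,0.01,0,0,0],[0,0,0,0,0,0],[0,0,0,0,0,0]]'; python3 - <<'E'
from h import *
print(tool()[:3,3]); print(delta(down(.489+np.pi-np.pi/2,[.4908,-.2968,.011])))
im,cm=snap('wrist','w5')
cv2.imwrite('pics/w5c.png',cv2.resize(im[130:280,220:340],None,fx=4,fy=4,interpolation=cv2.INTER_CUBIC))
E
```

```text
time: 7.18
eef_pos: [0.4915, -0.2983, 0.0249]
tcp_rot: [0.001, -0.242, 0.97, -0.0]
contact_force: [-0.1, 0.6, -0.1]
opening: 0.0096
[ 0.49145473 -0.2983192   0.02492758]
[-0.0001  0.0017  0.0139 -0.0012  0.001  -0.001 ]
```

View pics/w5c.png

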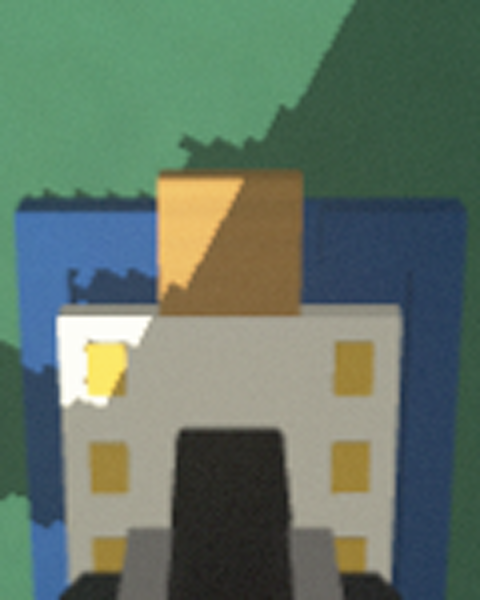

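```bash
cat > rel.py <<'E'
from carr import *
def rel(T,cc,bb,f,u0,v0,dz=.008):
    cm=cam('wrist',T)
    px=lambda p:(u0+(p[0]+.5)/f-.5,v0+(p[1]+.5)/f-.5)
    W=[onz(cm,px(p),.009) for p in cc]
    t,th,r=fit(W,[(-.0375,-.0305),(-.0375,.0305)])
    zt=T[2,3]-dz+.005
    W=[onz(cm,px(p),zt) for p in bb]
    t2,th2,r2=fit(W,[(-.046,-.009),(-.046,.009),(-.028,-.022),(-.028,.022)])
    print('carrier',t,th,r.tolist(),'board',t2,th2,r2.tolist())
    print('board->carrier in tool',T[:3,:3].T@np.array([*(t-t2),0]))
E
python3 - <<'E'
from rel import *
rel(tool(),[(20,210),(462,208)],[(158,178),(302,178),(59,317),(402,317)],4,220,130)
E
```

```text
carrier [ 0.49030064 -0.29665311] 0.49390410666906454 [[-0.5, 0.8], [0.5, -0.8]] board [ 0.49218098 -0.29740082] 0.4899746889008536 [[-0.1, 0.1], [0.1, -0.2], [-0.1, 0.2], [0.1, -0.1]]
board->carrier in tool [ 1.31047697e-03  1.54187553e-03 -3.49827637e-06]
```

```bash
python3 - <<'E'
from h import *
im=cv2.imread('pics/w5.png')
a=cv2.resize(im[170:220,215:255],None,fx=9,fy=9,interpolation=cv2.INTER_CUBIC)
b=cv2.resize(im[170:220,305:345],None,fx=9,fy=9,interpolation=cv2.INTER_CUBIC)
cv2.imwrite('pics/w5d.png',np.hstack([a,b]))
E
```

```text
(no output)
```

View pics/w5d.png

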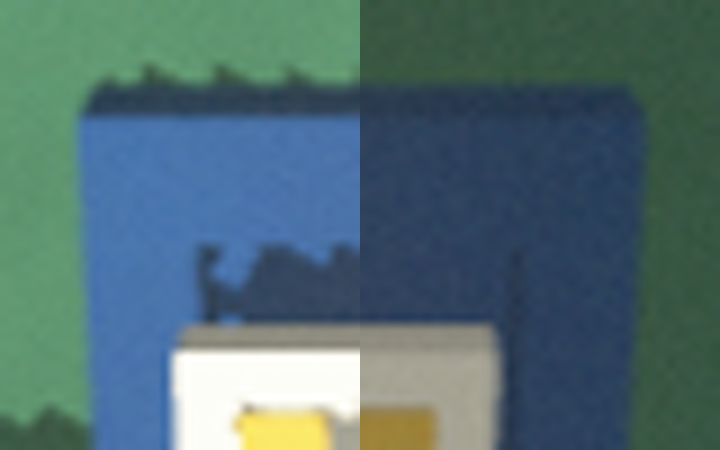

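```bash
python3 -m pendant '[[0.001,0.0015,0,0,0,0],[0,0,0.002,0,0,0],[0,0,0,0,0,0]]'; python3 - <<'E'
from h import *
print(tool()[:3,3]); print(delta(down(.489+np.pi-np.pi/2,[.4901,-.2975,.011])))
im,cm=snap('wrist','w6')
cv2.imwrite('pics/w6c.png',cv2.resize(im[160:240,215:345],None,fx=6,fy=6,interpolation=cv2.INTER_CUBIC))
E
```

```text
time: 7.6
eef_pos: [0.4888, -0.2976, 0.0219]
tcp_rot: [-0.0, -0.241, 0.97, -0.0]
contact_force: [-0.2, -0.2, -0.1]
opening: 0.0098
[ 0.4888201  -0.29757779  0.02190164]
[-0.0012 -0.0005  0.0109 -0.0001 -0.0002 -0.0014]
```

View pics/w6c.png

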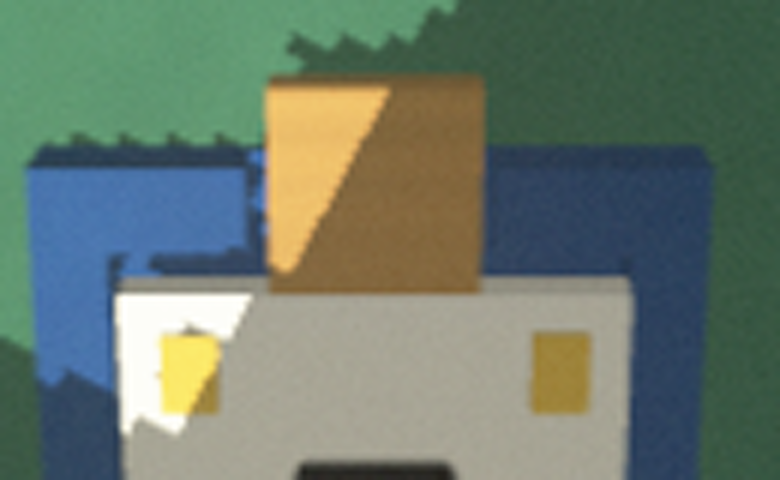

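```bash
python3 - <<'E'
from rel import *
T=tool()
rel(T,[(27,166),(712,166)],[(266,86),(484,86),(115,293),(633,293)],6,215,160)
cm=cam('wrist',T)
px=lambda p:(215+(p[0]+.5)/6-.5,160+(p[1]+.5)/6-.5)
# pocket inner corners
for z in (.009,.012):
  print(fit([onz(cm,px(p),z) for p in [(115,258),(628,258)]],[(-.0295,-.0235),(-.0295,.0235)]))
  print(fit([onz(cm,px(p),z) for p in [(27,166),(712,166)]],[(-.0375,-.0305),(-.0375,.0305)]))
E
```

```text
carrier [ 0.49062406 -0.2965793 ] 0.4887490237114798 [[-0.2, 0.3], [0.2, -0.3]] board [ 0.48955708 -0.29667778] 0.48764812311665956 [[0.0, 0.1], [0.0, -0.0], [-0.0, -0.0], [-0.0, -0.1]]
board->carrier in tool [-9.88733798e-04 -4.12988209e-04 -6.60066574e-08]
(array([ 0.49098301, -0.29619285]), np.float64(0.4887947167872443), array([[-0.3,  0.5],
       [ 0.3, -0.5]]))
(array([ 0.49062406, -0.2965793 ]), np.float64(0.4887490237114798), array([[-0.2,  0.3],
       [ 0.2, -0.3]]))
(array([ 0.49013729, -0.29663295]), np.float64(0.4887947167872447), array([[-0.5,  0.9],
       [ 0.5, -0.9]]))
(array([ 0.48990531, -0.29694856]), np.float64(0.4887490237114808), array([[-0.4,  0.8],
       [ 0.4, -0.8]]))
```

```bash
python3 -m pendant '[[-0.0009,-0.0004,0,0,0,0],[0,0,0.003,0,0,0],[0,0,0.004,0,0,0],[0,0,0,0,0,0],[0,0,0,0,0,0]]'; python3 - <<'E'
from h import *
print(tool()[:3,3]); print(delta(down(.489+np.pi-np.pi/2,[.4901,-.2975,.011])))
im,cm=snap('wrist','w7')
cv2.imwrite('pics/w7c.png',cv2.resize(im[160:240,215:345],None,fx=6,fy=6,interpolation=cv2.INTER_CUBIC))
E
```

```text
time: 8.28
eef_pos: [0.4899, -0.2973, 0.0148]
tcp_rot: [0.0, -0.242, 0.97, 0.0]
contact_force: [1.0, -1.2, -0.5]
opening: 0.0101
[ 0.48994416 -0.29728946  0.01483983]
[-0.     -0.0003  0.0038  0.0002  0.     -0.0011]
```

View pics/w7c.png

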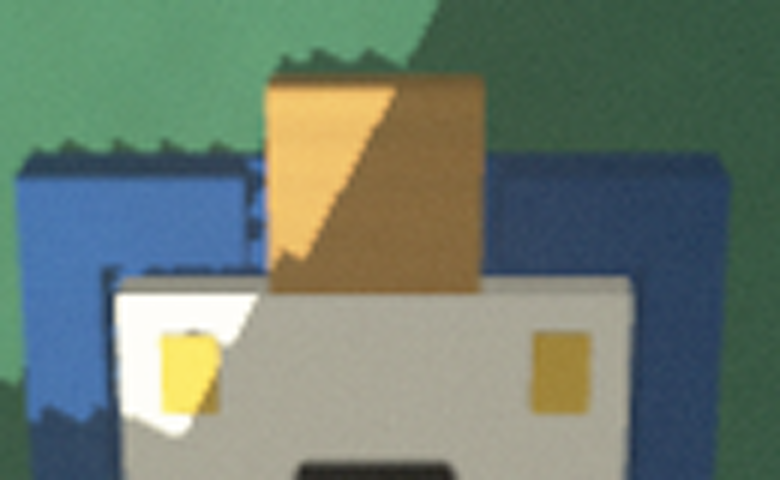

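```bash
python3 -m pendant '[[0,0,0.0025,0,0,0],[0,0,0.0015,0,0,0],[0,0,0,0,0,0],[0,0,0,0,0,0]]'; python3 - <<'E'
from h import *
print(tool()[:3,3]); 
im,cm=snap('wrist','w8')
cv2.imwrite('pics/w8c.png',cv2.resize(im[160:240,215:345],None,fx=6,fy=6,interpolation=cv2.INTER_CUBIC))
E
```

```text
time: 8.82
eef_pos: [0.49, -0.2976, 0.0111]
tcp_rot: [0.0, -0.241, 0.97, -0.0]
contact_force: [0.3, -0.6, 1.8]
opening: 0.0099
[ 0.49001797 -0.29756084  0.01107798]
```

View pics/w8c.png

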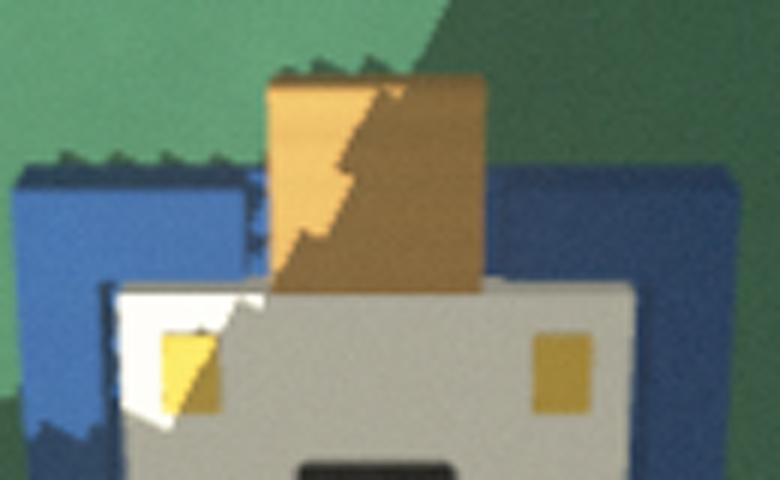

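```bash
python3 -m pendant '[[0,0,0,0,0,0],[0,0,0,0,0,0],[0,0,0,0,0,0],[0,0,0,0,0,0]]' -1; python3 -m pendant '[[0,0,-0.03,0,0,0],[0,0,-0.05,0,0,0],[0,0,-0.04,0,0,0],[0,0,0,0,0,0]]'; python3 - <<'E'
from h import *
print(tool()[:3,3]); 
im,cm=snap('wrist','w9')
cv2.imwrite('pics/w9c.png',cv2.resize(im[130:300,200:350],None,fx=3.5,fy=3.5,interpolation=cv2.INTER_CUBIC))
E
```

```text
time: 9.38
eef_pos: [0.4899, -0.2973, 0.0109]
tcp_rot: [0.0, -0.242, 0.97, 0.0]
contact_force: [-0.7, -0.6, -0.2]
opening: 0.081
time: 9.88
eef_pos: [0.4922, -0.2979, 0.1342]
tcp_rot: [0.002, -0.242, 0.97, -0.002]
contact_force: [0.2, 1.0, -0.4]
opening: 0.0853
[ 0.49224311 -0.297936    0.13424177]
```

View pics/w9c.png

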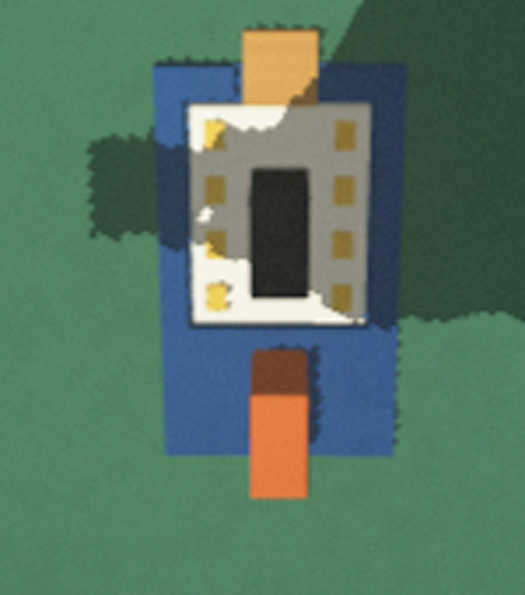

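```bash
python3 - <<'E'
from h import *
T=tool();yaw=np.arctan2(T[1,0],T[0,0])%(2*np.pi);n=12
st=(np.array([.46,.30])-T[:2,3])/n;dy=(np.radians(183)-yaw)/n
for i in range(n):
    a=yaw+dy*i; print('[%.4f,%.4f,%.3f,0,0,%.4f],'%(st@[np.cos(a),np.sin(a)],st@[np.sin(a),-np.cos(a)],-.03 if i<4 else 0,-dy),end='')
# rough stand points in top
cm=cam('top'); print()
for p,z in [((146,214),.05),((181,219),.05),((138,160),.09),((176,158),.09)]: print(onz(cm,p,z).round(3))
E
```

```text
[-0.0211,0.0452,-0.030,0,0,0.0363],[-0.0194,0.0460,-0.030,0,0,0.0363],[-0.0177,0.0466,-0.030,0,0,0.0363],[-0.0160,0.0472,-0.030,0,0,0.0363],[-0.0143,0.0478,0.000,0,0,0.0363],[-0.0126,0.0483,0.000,0,0,0.0363],[-0.0108,0.0487,0.000,0,0,0.0363],[-0.0090,0.0491,0.000,0,0,0.0363],[-0.0073,0.0494,0.000,0,0,0.0363],[-0.0055,0.0496,0.000,0,0,0.0363],[-0.0037,0.0498,0.000,0,0,0.0363],[-0.0019,0.0499,0.000,0,0,0.0363],
[0.462 0.335 0.05 ]
[0.452 0.248 0.05 ]
[0.587 0.351 0.09 ]
[0.593 0.259 0.09 ]
```

```bash
python3 -m pendant '[[-0.0211,0.0452,-0.03,0,0,0.036],[-0.0194,0.046,-0.03,0,0,0.036],[-0.0177,0.0466,-0.03,0,0,0.036],[-0.016,0.0472,-0.03,0,0,0.036],[-0.0143,0.0478,0,0,0,0.036],[-0.0126,0.0483,0,0,0,0.036],[-0.0108,0.0487,0,0,0,0.036],[-0.009,0.049,0,0,0,0.036],[-0.0073,0.0494,0,0,0,0.036],[-0.0055,0.0496,0,0,0,0.036],[-0.0037,0.0498,0,0,0,0.036],[-0.002,0.05,0,0,0,0.036]]'; python3 -m pendant '[[0,0,0,0,0,0],[0,0,0,0,0,0]]'; python3 - <<'E'
from h import *
T=tool();print(T.round(4), robot.get_state()['qpos'].round(3))
np.save('T10.npy',T)
snap('wrist','w10'); snap('top','top1'); snap('scene','scene1')
E
```

```text
time: 11.42
eef_pos: [0.4579, 0.3012, 0.2494]
tcp_rot: [-0.001, -0.027, 1.0, -0.001]
contact_force: [1.7, -0.5, 0.4]
opening: 0.0854
time: 11.68
eef_pos: [0.4578, 0.2999, 0.2497]
tcp_rot: [-0.001, -0.028, 1.0, -0.001]
contact_force: [0.9, -0.5, -0.8]
opening: 0.0852
[[-0.9984 -0.0568 -0.0016  0.4578]
 [-0.0568  0.9984 -0.0017  0.2999]
 [ 0.0017 -0.0016 -1.      0.2497]
 [ 0.      0.      0.      1.    ]] [ 0.265  0.496 -1.186  1.75   0.486  1.234  0.579]
```

View pics/w10.png

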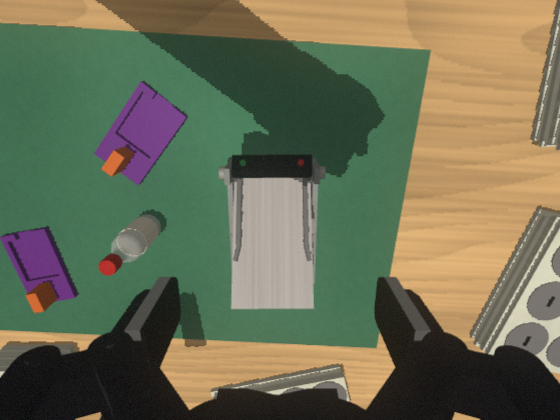

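View pics/scene1.png

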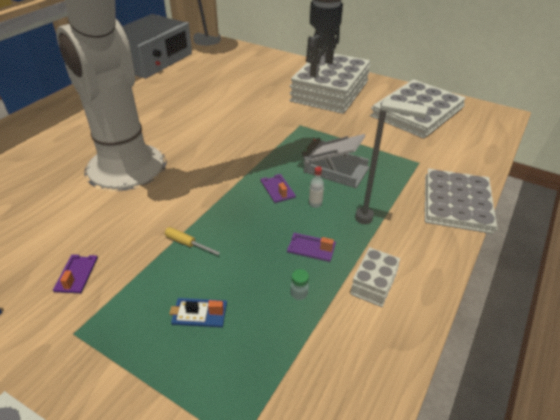

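```bash
python3 - <<'E'
from h import *
im=cv2.imread('pics/w10.png')
cv2.imwrite('pics/w10c.png',cv2.resize(im[145:245,210:335],None,fx=6,fy=6,interpolation=cv2.INTER_CUBIC))
cv2.imwrite('pics/w10d.png',cv2.resize(im[225:325,210:335],None,fx=6,fy=6,interpolation=cv2.INTER_CUBIC))
E
```

```text
(no output)
```

View pics/w10c.png

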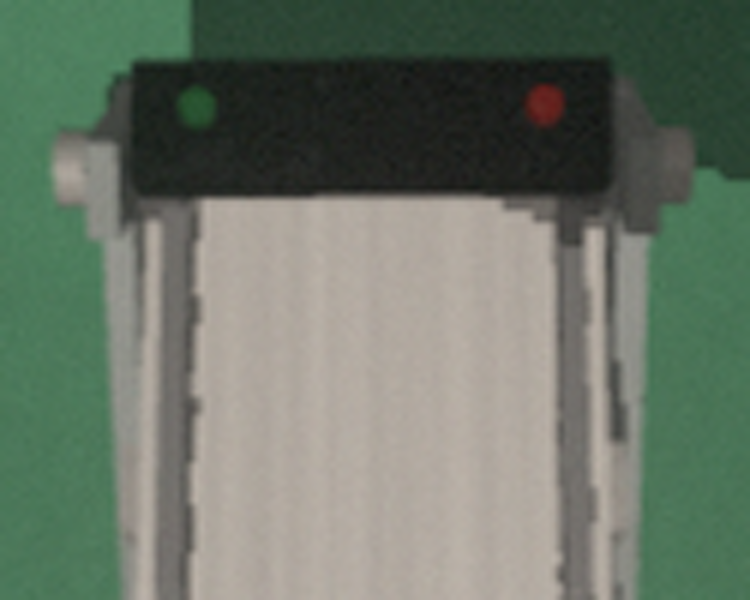

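View pics/w10d.png

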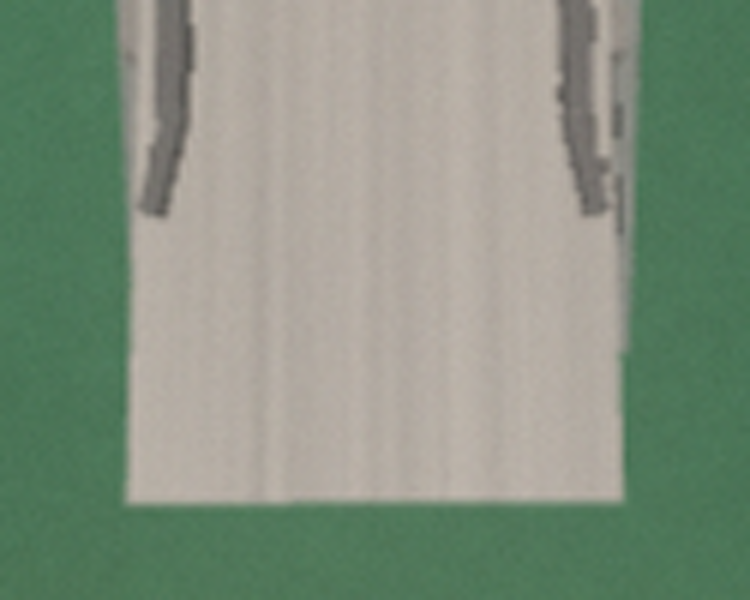

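```bash
cat > deckfit.py <<'E'
from carr import *
from scipy.optimize import brentq
def deck(cm,pl,pr,zb=(.07,.14)):
    "pl at y=+42, pr at y=-42"
    f=lambda z:np.linalg.norm(onz(cm,pl,z)-onz(cm,pr,z))-.084
    z=brentq(f,*zb); a,b=onz(cm,pl,z),onz(cm,pr,z)
    m=(a+b)/2; d=a-b; yaw=np.arctan2(-d[0],d[1]); s=np.arcsin((z-.04)/.145)
    ex=np.array([np.cos(yaw),np.sin(yaw),0]); home=m-ex*.145*np.cos(s); home[2]=.04
    return dict(zfar=z,mid=m,yaw=yaw,slope=s,home=home)
E
python3 - <<'E'
from deckfit import *
T=np.load('T10.npy');cm=cam('wrist',T)
# image left: -tool y ; tool y=(-.057,.998) -> left = -y
px=lambda p:(210+(p[0]+.5)/6-.5,225+(p[1]+.5)/6-.5)
print(deck(cm,px((625,501)),px((127,503))))
for dx in(-2,2): print(deck(cm,px((625+dx,501)),px((127,503)))['slope'])
ct=cam('top'); print(deck(ct,(139,160),(176.5,158.5),(.02,.2)))
E
python3 - <<'E'
import cv2
im=cv2.imread('pics/top0.png')
cv2.imwrite('pics/t3.png',cv2.resize(im[150:235,130:200],None,fx=7,fy=7,interpolation=cv2.INTER_CUBIC))
E
```

```text
{'zfar': 0.11563901259706491, 'mid': array([0.58108776, 0.30235168, 0.11563901]), 'yaw': np.float64(0.06409491681040863), 'slope': np.float64(0.5487818782507262), 'home': array([0.45763349, 0.29442804, 0.04      ])}
0.5391494108240173
0.5583936873912505
{'zfar': 0.1560652363835935, 'mid': array([0.56940836, 0.27832685, 0.15606524]), 'yaw': np.float64(0.0579864189857974), 'slope': np.float64(0.9280454367803597), 'home': array([0.48264148, 0.2732899 , 0.04      ])}
```

View pics/t3.png

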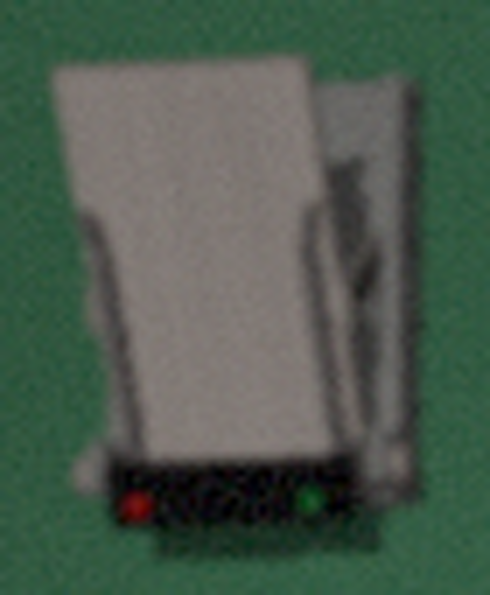

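```bash
python3 -m pendant '[[0,-0.045,0,0,0,0],[0,-0.045,0,0,0,0],[0,-0.045,0,0,0,0],[0,0,0,0,0,0],[0,0,0,0,0,0]]'; python3 - <<'E'
from h import *
T=tool();print(T.round(4))
np.save('T11.npy',T)
im,_=snap('wrist','w11')
cv2.imwrite('pics/w11c.png',im[100:340,300:560].repeat(2,0).repeat(2,1))
E
```

```text
time: 12.45
eef_pos: [0.4661, 0.1646, 0.251]
tcp_rot: [0.0, -0.026, 1.0, -0.0]
contact_force: [-0.4, 0.5, -0.5]
opening: 0.0854
[[-9.986e-01 -5.270e-02  3.000e-04  4.661e-01]
 [-5.270e-02  9.986e-01 -1.000e-04  1.646e-01]
 [-3.000e-04 -1.000e-04 -1.000e+00  2.510e-01]
 [ 0.000e+00  0.000e+00  0.000e+00  1.000e+00]]
```

View pics/w11c.png

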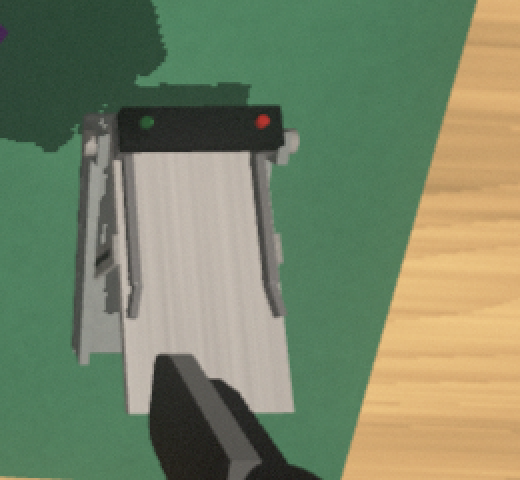

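```bash
python3 - <<'E'
from deckfit import *
A=cam('wrist',np.load('T10.npy'));B=cam('wrist',np.load('T11.npy'));C=cam('top')
def tri(obs):
    S=np.zeros((3,3));b=np.zeros(3);L=[]
    for cm,uv in obs:
        o,d=ray(cm,uv);P=np.eye(3)-np.outer(d,d);S+=P;b+=P@o;L.append((o,d))
    x=np.linalg.solve(S,b); return x.round(4),[round(1000*float(np.linalg.norm(np.cross(x-o,d))),1) for o,d in L]
F={'farL(-y)':[(A,(231.1,308.3)),(B,(364.25,306.25)),(C,(173.1,158.1))],
'farR(+y)':[(A,(314.1,308.0)),(B,(446.25,305.75)),(C,(137.5,159.2))],
'green':[(A,(242.8,162.8)),(B,(373.5,161.5)),(C,(174.2,220.8))],
'red':[(A,(300.8,162.3)),(B,(431,161)),(C,(149.5,222))],
'brL':[(A,(232.2,155.3)),(B,(361,153.5))],'brR':[(A,(311.7,155)),(B,(440.5,153.5))],
'gL':[(A,(235.3,260.4)),(B,(366.5,258))],'gR':[(A,(308.8,260.4)),(B,(439,257.5))]}
for k,o in F.items():
    print(k,tri(o[:2]),tri(o) if len(o)>2 else '')
print(deck(B,(446.25,305.75),(364.25,306.25)))
E
```

```text
farL(-y) (array([0.5847, 0.2606, 0.1139]), [0.1, 0.1]) (array([0.5866, 0.2602, 0.111 ]), [0.3, 1.2, 1.3])
farR(+y) (array([0.5808, 0.3452, 0.1118]), [0.1, 0.1]) (array([0.5827, 0.3454, 0.1092]), [0.3, 1.3, 1.5])
green (array([0.4452, 0.2638, 0.0613]), [0.1, 0.1]) (array([0.446 , 0.2635, 0.0572]), [0.1, 1.5, 1.4])
red (array([0.4416, 0.3237, 0.06  ]), [0.2, 0.2]) (array([0.4419, 0.3236, 0.0575]), [0.3, 1.2, 1.5])
brL (array([0.4391, 0.2518, 0.0536]), [0.2, 0.2]) 
brR (array([0.4343, 0.3349, 0.0538]), [0.1, 0.1]) 
gL (array([0.5403, 0.2617, 0.0939]), [0.4, 0.4]) 
gR (array([0.5368, 0.3376, 0.0917]), [0.5, 0.5]) 
{'zfar': 0.11226622255370249, 'mid': array([0.5830373 , 0.30299373, 0.11226622]), 'yaw': np.float64(0.06135054161298351), 'slope': np.float64(0.5217380984824667), 'home': array([0.45756544, 0.29528629, 0.04      ])}
```

```bash
cat > plan.py <<'E'
from h import *
def plan(p,yaw_t,n,z=None):
    T=tool();yaw=np.arctan2(T[1,0],T[0,0])%(2*np.pi)
    st=(np.array(p)-T[:3,3])/n;dy=(yaw_t-yaw)/n
    print(','.join('[%.4f,%.4f,%.3f,0,0,%.4f]'%(st[:2]@[np.cos(a),np.sin(a)],st[:2]@[np.sin(a),-np.cos(a)],-st[2],-dy) for a in yaw+dy*np.arange(n)))
E
python3 - <<'E'
from plan import *
plan([.534,-.2742,.15],.489+np.pi,9)
E
```

```text
[-0.0049,-0.0492,0.011,0,0,-0.0482],[-0.0025,-0.0494,0.011,0,0,-0.0482],[-0.0001,-0.0495,0.011,0,0,-0.0482],[0.0023,-0.0494,0.011,0,0,-0.0482],[0.0047,-0.0493,0.011,0,0,-0.0482],[0.0070,-0.0490,0.011,0,0,-0.0482],[0.0094,-0.0486,0.011,0,0,-0.0482],[0.0117,-0.0481,0.011,0,0,-0.0482],[0.0140,-0.0474,0.011,0,0,-0.0482]
```

```bash
python3 -m pendant '[[-0.0049,-0.0492,0,0,0,-0.048],[-0.0025,-0.0494,0,0,0,-0.048],[0,-0.0495,0,0,0,-0.048],[0.0023,-0.0494,0.02,0,0,-0.048],[0.0047,-0.0493,0.02,0,0,-0.048],[0.007,-0.049,0.02,0,0,-0.048],[0.0094,-0.0486,0.02,0,0,-0.048],[0.0117,-0.0481,0.02,0,0,-0.048],[0.014,-0.0474,0.01,0,0,-0.048],[0,0,0,0,0,0],[0,0,0,0,0,0]]'; python3 - <<'E'
from h import *
T=tool();print(T.round(4)); print(delta(down(.489+np.pi/2,[.534,-.2742,.012])))
im,_=snap('wrist','w12');np.save('T12.npy',T)
cv2.imwrite('pics/w12c.png',cv2.resize(im[60:270,190:370],None,fx=2.8,fy=2.8,interpolation=cv2.INTER_CUBIC))
E
```

```text
time: 13.88
eef_pos: [0.5346, -0.2723, 0.1409]
tcp_rot: [0.0, -0.242, 0.97, 0.001]
contact_force: [1.5, 0.1, 0.2]
opening: 0.0855
[[-8.826e-01 -4.701e-01  5.000e-04  5.346e-01]
 [-4.701e-01  8.826e-01  1.700e-03 -2.723e-01]
 [-1.200e-03  1.200e-03 -1.000e+00  1.409e-01]
 [ 0.000e+00  0.000e+00  0.000e+00  1.000e+00]]
[ 0.0016 -0.0015  0.1289  0.0012  0.0012  0.0004]
```

View pics/w12c.png

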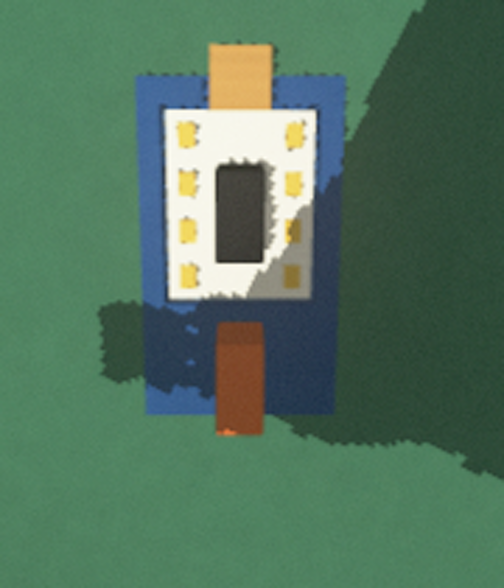

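```bash
python3 - <<'E'
from carr import *
T=np.load('T12.npy');cm=cam('wrist',T)
px=lambda p:(190+(p[0]+.5)/2.8-.5,60+(p[1]+.5)/2.8-.5)
W=[onz(cm,px(p),.038) for p in [(216.5,346),(264,346),(263.5,435),(216.5,435)]]
t,th,r=fit(W,[(-.014,-.007),(-.014,.007),(.014,.007),(.014,-.007)]);print('fin',t,th,r)
W=[onz(cm,px(p),.009) for p in [(136,77),(346,77),(334,414),(146,414)]]
t,th,r=fit(W,[(-.0375,-.0305),(-.0375,.0305),(.066,.0305),(.066,-.0305)]);print('car',t,th,r, t+.049*np.array([np.cos(th),np.sin(th)]))
f=t+.049*np.array([np.cos(th),np.sin(th)])-.0006*T[:2,1]
print(f,delta(down(th+np.pi/2,[*f,.012])))
E
```

```text
fin [ 0.53409997 -0.27348793] 0.4867731330904246 [[ 0.4  0.5]
 [ 0.6  0. ]
 [-0.5 -0.4]
 [-0.5 -0.2]]
car [ 0.49095678 -0.29641376] 0.48689133818111124 [[ 0.4  0.5]
 [ 0.4  0. ]
 [-0.4 -0.4]
 [-0.4 -0.1]] [ 0.53426257 -0.2734876 ]
[ 0.53454462 -0.27401717] [ 0.0013 -0.002   0.1293  0.0006  0.0012  0.0038]
```

```bash
python3 -m pendant '[[0.0005,-0.0008,0.045,0,0,0],[0,0,0.04,0,0,0],[0,0,0.025,0,0,0],[0,0,0.012,0,0,0],[0,0,0.005,0,0,0],[0,0,0,0,0,0]]'; python3 - <<'E'
from h import *
print(delta(down(.4875+np.pi/2,[.5343,-.2740,.012])),tool()[:3,3])
E
```

```text
time: 14.68
eef_pos: [0.5345, -0.2752, 0.0147]
tcp_rot: [0.001, -0.242, 0.97, -0.0]
contact_force: [-0.9, 0.4, -0.5]
opening: 0.0854
[-0.0004  0.0012  0.0027 -0.0009  0.0009  0.0005] [ 0.5344786  -0.27523705  0.01472638]
```

```bash
python3 -m pendant '[[-0.0004,0.0009,0.0025,0,0,0],[0,0,0,0,0,0],[0,0,0,0,0,0]]' -1 100;  python3 -m pendant '[[0,0,0,0,0,0],[0,0,0,0,0,0],[0,0,0,0,0,0],[0,0,0,0,0,0],[0,0,0,0,0,0],[0,0,0,0,0,0]]' 1 100; python3 - <<'E'
from h import *
T=tool();print(T.round(4),robot.get_state()['opening']); np.save('T13.npy',T)
im,_=snap('wrist','w13')
E
```

```text
time: 15.05
eef_pos: [0.5338, -0.2744, 0.0117]
tcp_rot: [0.0, -0.241, 0.97, -0.0]
contact_force: [-0.8, -0.4, 0.1]
opening: 0.0851
time: 15.8
eef_pos: [0.5338, -0.2742, 0.0118]
tcp_rot: [0.0, -0.242, 0.97, -0.0]
contact_force: [-2.0, 1.2, 5.5]
opening: 0.0103
[[-8.833e-01 -4.688e-01  2.000e-04  5.338e-01]
 [-4.688e-01  8.833e-01 -3.000e-04 -2.742e-01]
 [-0.000e+00 -3.000e-04 -1.000e+00  1.180e-02]
 [ 0.000e+00  0.000e+00  0.000e+00  1.000e+00]] 0.01032546463298325
```

View pics/w13.png

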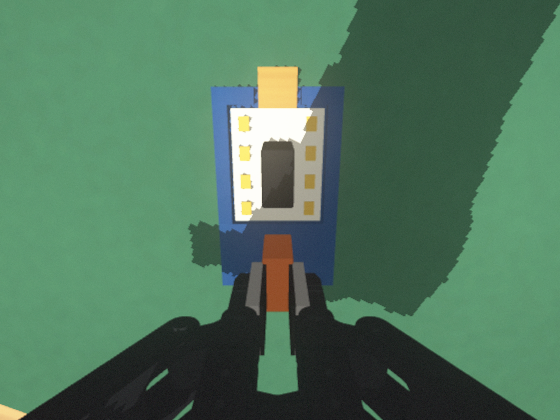

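```bash
python3 -m pendant '[[0,0,-0.008,0,0,0],[0,0,-0.02,0,0,0],[0,0,-0.04,0,0,0],[0,0,-0.05,0,0,0],[0,0,-0.04,0,0,0],[0,0,-0.03,0,0,0],[0,0,0,0,0,0]]'; python3 - <<'E'
from plan import *
T=tool();print(T.round(4),robot.get_state()['opening'],robot.get_state()['contact_force']); np.save('T14.npy',T)
im,_=snap('wrist','w14')
plan([.50,.24,.23],np.pi+.061,12)
E
```

```text
time: 16.73
eef_pos: [0.5355, -0.2742, 0.2029]
tcp_rot: [0.002, -0.242, 0.97, -0.002]
contact_force: [0.2, 0.0, -2.9]
opening: 0.0103
[[-0.8832 -0.469   0.0048  0.5355]
 [-0.469   0.8832 -0.0024 -0.2742]
 [-0.0031 -0.0044 -1.      0.2029]
 [ 0.      0.      0.      1.    ]] 0.010250796665805945 [ 0.15504801  0.02378493 -2.87444359]
[-0.0176,0.0392,-0.002,0,0,0.0356],[-0.0162,0.0398,-0.002,0,0,0.0356],[-0.0147,0.0403,-0.002,0,0,0.0356],[-0.0133,0.0408,-0.002,0,0,0.0356],[-0.0118,0.0413,-0.002,0,0,0.0356],[-0.0104,0.0417,-0.002,0,0,0.0356],[-0.0089,0.0420,-0.002,0,0,0.0356],[-0.0074,0.0423,-0.002,0,0,0.0356],[-0.0059,0.0426,-0.002,0,0,0.0356],[-0.0043,0.0427,-0.002,0,0,0.0356],[-0.0028,0.0429,-0.002,0,0,0.0356],[-0.0013,0.0429,-0.002,0,0,0.0356]
```

View pics/w14.png

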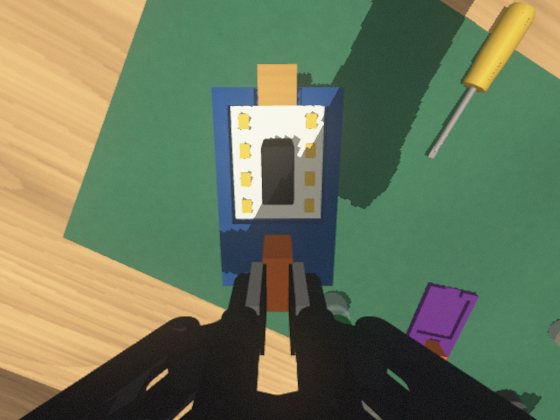

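```bash
python3 -m pendant '[[-0.0176,0.0392,-0.002,0,0,0.0356],[-0.0162,0.0398,-0.002,0,0,0.0356],[-0.0147,0.0403,-0.002,0,0,0.0356],[-0.0133,0.0408,-0.002,0,0,0.0356],[-0.0118,0.0413,-0.002,0,0,0.0356],[-0.0104,0.0417,-0.002,0,0,0.0356],[-0.0089,0.042,-0.002,0,0,0.0356],[-0.0074,0.0423,-0.002,0,0,0.0356],[-0.0059,0.0426,-0.002,0,0,0.0356],[-0.0043,0.0427,-0.002,0,0,0.0356],[-0.0028,0.0429,-0.002,0,0,0.0356],[-0.0013,0.043,-0.002,0,0,0.0356]]'; python3 - <<'E'
from h import *
T=tool();print(T.round(4),robot.get_state()['qpos'].round(3))
E
cat > dk.py <<'E'
from h import *
S,PSI=.525,.061; HOME=np.array([.4572,.2950,.040])
def Rd(s=S,psi=PSI):
    return R.from_euler('ZY',[psi,-s]).as_matrix()
def tgt(nose_x,h,y=0,s=S,psi=PSI,home=HOME,tx=.0864,tz=.0118):
    "tool pose for carrier nose at deck x nose_x, underside h above deck"
    D=Rd(s,psi);T=np.eye(4)
    T[:3,0]=-D[:,0];T[:3,1]=D[:,1];T[:3,2]=-D[:,2]
    T[:3,3]=home+D@np.array([nose_x+tx,y,h+tz]);return T
E
python3 - <<'E'
from dk import *
Tt=tgt(.045,.05);print(Tt.round(3)); print(delta(Tt))
E
```

```text
time: 18.27
eef_pos: [0.4986, 0.2406, 0.2219]
tcp_rot: [-0.001, -0.03, 1.0, -0.001]
contact_force: [0.4, 0.2, -1.0]
opening: 0.0098
[[-0.9982 -0.0594 -0.0021  0.4986]
 [-0.0594  0.9982 -0.0013  0.2406]
 [ 0.0022 -0.0012 -1.      0.2219]
 [ 0.      0.      0.      1.    ]] [ 0.36   0.532 -1.149  1.767  0.521  1.192  0.689]
[[-0.864 -0.061  0.5    0.54 ]
 [-0.053  0.998  0.031  0.3  ]
 [-0.501  0.    -0.865  0.159]
 [ 0.     0.     0.     1.   ]]
[-0.0447  0.057   0.0624 -0.0016 -0.5272 -0.0013]
```

```bash
python3 -m pendant '[[-0.022,0.028,0,0,0,0],[-0.022,0.028,0,0,0,0],[0,0,0,0,-0.132,0],[0,0,0,0,-0.132,0],[0,0,0,0,-0.132,0],[0,0,0,0,-0.131,0],[0,0,0,0,0,0],[0,0,0,0,0,0]]'; python3 - <<'E'
from dk import *
T=tool();print(T.round(4),robot.get_state()['qpos'].round(3))
for h in (.05,.02): print(delta(tgt(.045,h)))
im,_=snap('wrist','w15');np.save('T15.npy',T)
snap('scene','scene2')
E
```

```text
time: 19.27
eef_pos: [0.5407, 0.2985, 0.2233]
tcp_rot: [0.259, -0.029, 0.965, 0.008]
contact_force: [0.2, 0.5, -2.2]
opening: 0.0101
[[-8.637e-01 -5.990e-02  5.005e-01  5.407e-01]
 [-5.200e-02  9.982e-01  2.970e-02  2.985e-01]
 [-5.013e-01 -4.000e-04 -8.652e-01  2.233e-01]
 [ 0.000e+00  0.000e+00  0.000e+00  1.000e+00]] [ 0.129  0.301 -0.999  2.051  0.969  0.748  0.15 ]
[ 0.0328  0.0017  0.0549 -0.0008  0.0002 -0.0007]
[ 0.0328  0.0017  0.0849 -0.0008  0.0002 -0.0007]
```

View pics/w15.png

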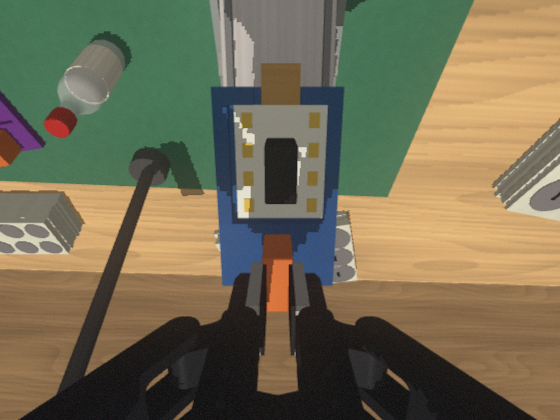

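View pics/scene2.png

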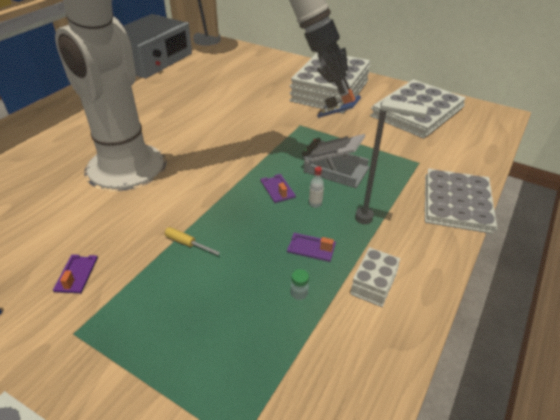

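```bash
python3 -m pendant '[[0.016,0.001,0.03,0,0,0],[0.016,0.0007,0.035,0,0,0],[0,0,0.015,0,0,0],[0,0,0,0,0,0],[0,0,0,0,0,0]]'; python3 - <<'E'
from dk import *
T=tool();print(T.round(4))
print(delta(tgt(.045,.01)))
im,_=snap('wrist','w16');np.save('T16.npy',T)
snap('scene','scene3');s=snap('top','top3')[0]
sc=cv2.imread('pics/scene3.png')
cv2.imwrite('pics/s3c.png',np.hstack([cv2.resize(sc[60:200,280:400],None,fx=3.3,fy=3.3,interpolation=cv2.INTER_CUBIC),cv2.resize(s[130:270,110:230],None,fx=3.3,fy=3.3,interpolation=cv2.INTER_CUBIC)]))
E
```

```text
time: 20.0
eef_pos: [0.5533, 0.3017, 0.1388]
tcp_rot: [0.26, -0.029, 0.965, 0.008]
contact_force: [0.0, 0.1, -2.9]
opening: 0.0101
[[-0.8628 -0.0597  0.5021  0.5533]
 [-0.0509  0.9982  0.0312  0.3017]
 [-0.503   0.0013 -0.8643  0.1388]
 [ 0.      0.      0.      1.    ]]
[ 0.0015 -0.0008  0.0153  0.0005  0.0021 -0.0018]
```

View pics/w16.png

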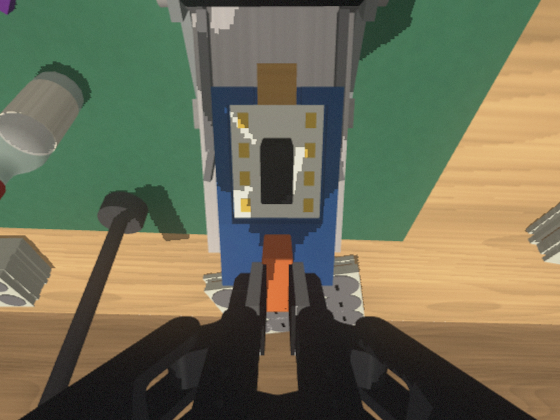

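View pics/s3c.png

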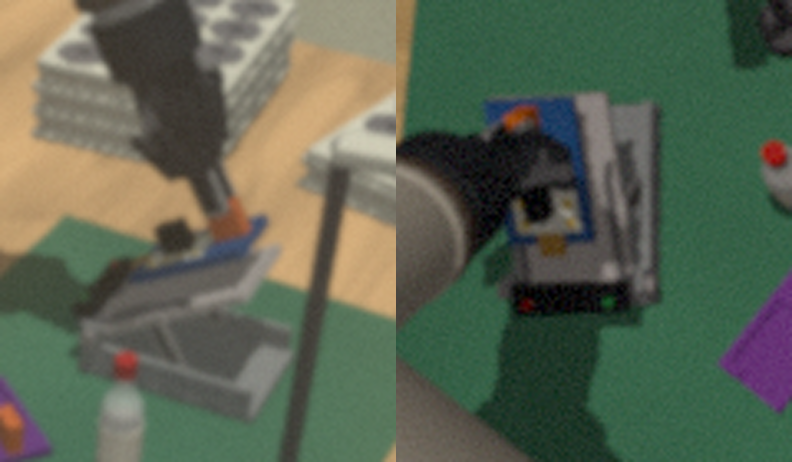

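```bash
python3 - <<'E'
import cv2
im=cv2.imread('pics/w16.png')
cv2.imwrite('pics/w16c.png',cv2.resize(im[0:130,170:390],None,fx=3.6,fy=3.6,interpolation=cv2.INTER_CUBIC))
cv2.imwrite('pics/w16d.png',cv2.resize(im[130:290,170:390],None,fx=3.6,fy=3.6,interpolation=cv2.INTER_CUBIC))
E
```

```text
(no output)
```

View pics/w16c.png

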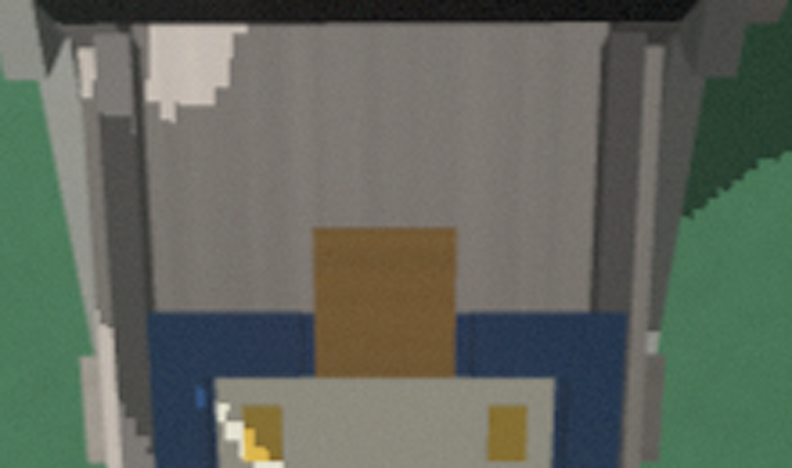

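View pics/w16d.png

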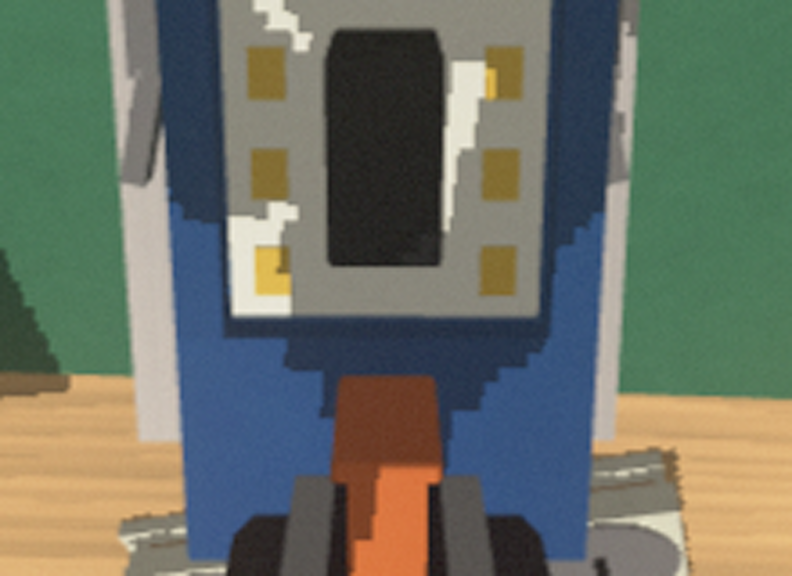

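```bash
python3 - <<'E'
from dk import *
T=np.load('T16.npy');cm=cam('wrist',T)
def ondeck(uv,z,s=S,psi=PSI):
    D=Rd(s,psi);o,d=ray(cm,uv);o=D.T@(o-HOME);d=D.T@d
    return (o+d*(z-o[2])/d[2])*1000
c=lambda p:(170+(p[0]+.5)/3.6-.5,(p[1]+.5)/3.6-.5)
d=lambda p:(170+(p[0]+.5)/3.6-.5,130+(p[1]+.5)/3.6-.5)
for s in (.51,.525,.54):
  print(s)
  for n,p,z in [('farL',d((142,441)),0),('farR',d((614,439)),0),('gL1',c((147,120)),0),('gR1',c((604,120)),0),('gL2',c((153,310)),0),('gR2',c((592,310)),0),('brL',c((150,24)),12),('noseL',c((149,313)),None),('noseR',c((627,313)),None),('tailL',d((190,560)),None),('tailR',d((588,560)),None),('fend L',d((122,185)),8),]:
    if z is None:
        z=((Rd(s).T@(T[:3,3]-HOME))[2]-.0118+.009)
    print(n,ondeck(p,z/1000 if abs(z)>1 else z,s).round(1),end='; ')
  print()
E
```

```text
0.51
farL [147.5 -42.6   0. ]; farR [147.2  42.5   0. ]; gL1 [ 19.9 -33.2   0. ]; gR1 [20.  33.2  0. ]; gL2 [ 45.9 -34.    0. ]; gR2 [46.  32.9  0. ]; brL [ 10. -30.  12.]; noseL [ 46.3 -28.1  36.3]; noseR [46.3 31.6 36.3]; tailL [149.4 -28.6  36.3]; tailR [149.4  32.4  36.3]; fend L [ 97.7 -40.9   8. ]; 
0.525
farL [146.4 -42.1   0. ]; farR [146.1  42.1   0. ]; gL1 [ 20.  -33.2   0. ]; gR1 [20.  33.2  0. ]; gL2 [ 45.9 -33.9   0. ]; gR2 [46.  32.8  0. ]; brL [ 10.2 -29.9  12. ]; noseL [ 46.8 -28.3  34.4]; noseR [46.9 31.9 34.4]; tailL [149.8 -28.5  34.4]; tailR [149.8  32.3  34.4]; fend L [ 97.5 -40.6   8. ]; 
0.54
farL [145.4 -41.6   0. ]; farR [145.   41.6   0. ]; gL1 [ 20.  -33.1   0. ]; gR1 [20.1 33.1  0. ]; gL2 [ 45.9 -33.8   0. ]; gR2 [46.  32.7  0. ]; brL [ 10.5 -29.9  12. ]; noseL [ 47.3 -28.5  32.4]; noseR [47.3 32.1 32.4]; tailL [150.1 -28.5  32.4]; tailR [150.1  32.3  32.4]; fend L [ 97.2 -40.3   8. ];
```

```bash
python3 -m pendant '[[0.004,-0.0019,0.006,0,0,0],[0,0,0.01,0,0,0],[0,0,0,0,0,0],[0,0,0,0,0,0]]'; python3 - <<'E'
from dk import *
T=tool();print(T[:3,3],delta(tgt(.042,.0))); print((Rd().T@(T[:3,3]-HOME)).round(4))
im,_=snap('wrist','w17');np.save('T17.npy',T)
cv2.imwrite('pics/w17c.png',cv2.resize(im[0:290,170:390],None,fx=2.06,fy=2.06,interpolation=cv2.INTER_CUBIC))
E
```

```text
time: 20.65
eef_pos: [0.5572, 0.2997, 0.1221]
tcp_rot: [0.26, -0.029, 0.965, 0.008]
contact_force: [0.6, 0.8, -1.6]
opening: 0.0098
[0.55720427 0.299664   0.12208009] [-0.0006  0.0014  0.0091 -0.0001  0.0015 -0.0002]
[ 0.1278 -0.0014  0.0209]
```

View pics/w17c.png

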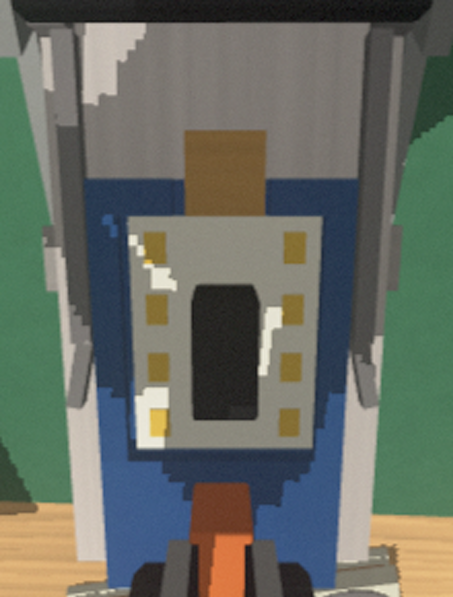

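```bash
python3 -m pendant '[[0,0,0.005,0,0,0],[0,0,0.001,0,0,0],[0,0,0,0,0,0],[0,0,0,0,0,0]]'; python3 -m pendant '[[0,0,0.0015,0,0,0],[0,0,0,0,0,0]]'; python3 - <<'E'
from dk import *
T=tool();print(T[:3,3],delta(tgt(.042,.0))); print((Rd().T@(T[:3,3]-HOME)).round(4),Rd().T@robot.get_state()['contact_force'])
E
```

```text
time: 21.2
eef_pos: [0.5603, 0.2998, 0.1172]
tcp_rot: [0.26, -0.029, 0.965, 0.008]
contact_force: [-1.1, 0.4, -2.3]
opening: 0.0098
time: 21.45
eef_pos: [0.5605, 0.3, 0.1163]
tcp_rot: [0.261, -0.03, 0.965, 0.008]
contact_force: [-5.9, -1.8, 4.6]
opening: 0.0102
[0.56051279 0.29997417 0.11629797] [-0.0007  0.0013  0.0024 -0.0004  0.0025  0.0005]
[ 0.1277 -0.0013  0.0142] [-2.88108015 -1.41509936  6.94110968]
```

```bash
python3 -m pendant '[[0.004,0,0,0,0,0],[0.006,0,0,0,0,0],[0.006,0,0,0,0,0],[0.004,0,0,0,0,0],[0,0,0,0,0,0]]'; python3 - <<'E'
from dk import *
T=tool(); print((Rd().T@(T[:3,3]-HOME)).round(4),Rd().T@robot.get_state()['contact_force'])
im,_=snap('wrist','w18');np.save('T18.npy',T)
cv2.imwrite('pics/w18c.png',cv2.resize(im[0:290,170:390],None,fx=2.06,fy=2.06,interpolation=cv2.INTER_CUBIC))
s=snap('scene','scene4')[0]
cv2.imwrite('pics/s4c.png',cv2.resize(s[110:200,290:380],None,fx=6,fy=6,interpolation=cv2.INTER_CUBIC))
E
```

```text
time: 22.08
eef_pos: [0.5431, 0.299, 0.1056]
tcp_rot: [0.26, -0.03, 0.965, 0.008]
contact_force: [-4.5, -1.0, 5.8]
opening: 0.0099
[ 0.1073 -0.0012  0.0137] [-1.02457847 -0.68073205  7.32257859]
```

View pics/w18c.png

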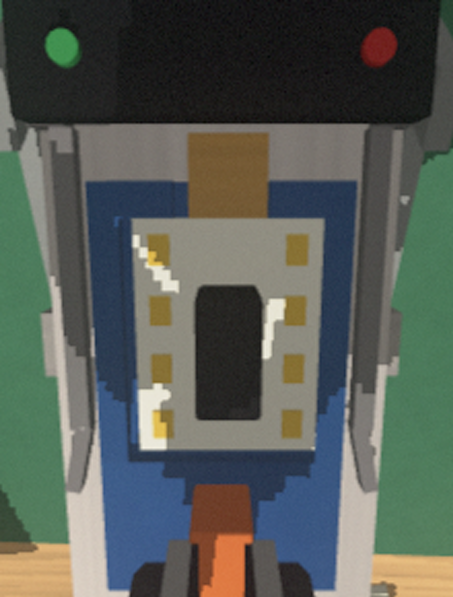

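View pics/s4c.png

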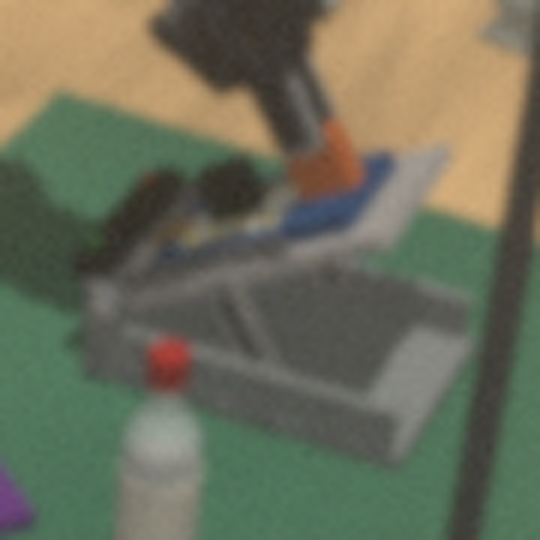

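```bash
python3 -m pendant '[[0.004,0,0,0,0,0],[0.004,0,0,0,0,0],[0.003,0,0,0,0,0],[0.003,0,0,0,0,0],[0,0,0,0,0,0]]'; python3 - <<'E'
from dk import *
T=tool(); print((Rd().T@(T[:3,3]-HOME)).round(4),Rd().T@robot.get_state()['contact_force'])
im,_=snap('wrist','w19');np.save('T19.npy',T)
cv2.imwrite('pics/w19c.png',cv2.resize(im[0:290,170:390],None,fx=2.06,fy=2.06,interpolation=cv2.INTER_CUBIC))
E
```

```text
time: 22.8
eef_pos: [0.531, 0.2978, 0.0982]
tcp_rot: [0.26, -0.029, 0.965, 0.008]
contact_force: [-2.0, -0.1, 3.7]
opening: 0.0096
[ 0.0931 -0.0017  0.0134] [0.14713206 0.06182957 4.22605101]
```

View pics/w19c.png

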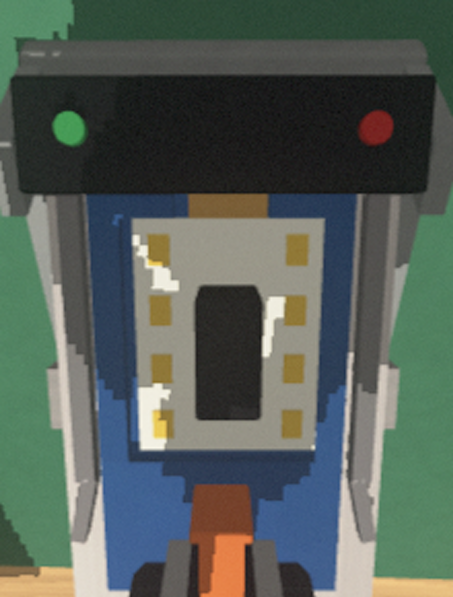

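```bash
python3 -m pendant '[[0.002,0,0,0,0,0],[0.002,0,0,0,0,0],[0.001,0,0,0,0,0],[0,0,0,0,0,0]]'; python3 - <<'E'
from dk import *
T=tool(); print((Rd().T@(T[:3,3]-HOME)).round(4),Rd().T@robot.get_state()['contact_force'])
E
python3 -m pendant '[[0.001,0,0,0,0,0],[0.001,0,0,0,0,0],[0,0,0,0,0,0]]'; python3 - <<'E'
from dk import *
T=tool(); print((Rd().T@(T[:3,3]-HOME)).round(4),Rd().T@robot.get_state()['contact_force'])
E
```

```text
time: 23.35
eef_pos: [0.5271, 0.2975, 0.0959]
tcp_rot: [0.26, -0.029, 0.965, 0.008]
contact_force: [-1.0, -0.4, 1.0]
opening: 0.0102
[ 0.0886 -0.0017  0.0133] [-0.40961266 -0.33031872  1.35781359]
time: 23.72
eef_pos: [0.5254, 0.2975, 0.095]
tcp_rot: [0.26, -0.029, 0.965, 0.008]
contact_force: [-0.6, -1.2, -0.4]
opening: 0.0095
[ 0.0866 -0.0017  0.0133] [-0.76480181 -1.11784094 -0.04010345]
```

```bash
python3 -m pendant '[[0.001,0,0.0003,0,0,0],[0.001,0,0.0003,0,0,0],[0,0,0,0,0,0]]'; python3 - <<'E'
from dk import *
T=tool(); print((Rd().T@(T[:3,3]-HOME)).round(4),Rd().T@robot.get_state()['contact_force'])
E
python3 -m pendant '[[0.001,0,0.0002,0,0,0],[0.001,0,0,0,0,0],[0,0,0,0,0,0]]'; python3 - <<'E'
from dk import *
T=tool(); print((Rd().T@(T[:3,3]-HOME)).round(4),Rd().T@robot.get_state()['contact_force'])
im,_=snap('wrist','w20');np.save('T20.npy',T)
cv2.imwrite('pics/w20c.png',cv2.resize(im[0:290,170:390],None,fx=2.06,fy=2.06,interpolation=cv2.INTER_CUBIC))
E
```

```text
time: 24.1
eef_pos: [0.5253, 0.2974, 0.0947]
tcp_rot: [0.261, -0.029, 0.965, 0.008]
contact_force: [-1.6, -2.1, 5.9]
opening: 0.0098
[ 0.0863 -0.0017  0.0132] [ 1.4946304  -1.98165494  6.0091936 ]
time: 24.48
eef_pos: [0.525, 0.2976, 0.0945]
tcp_rot: [0.263, -0.029, 0.964, 0.008]
contact_force: [1.8, -1.6, 7.9]
opening: 0.0098
[ 0.0861 -0.0016  0.0132] [ 5.44581232 -1.75474344  6.01829166]
```

View pics/w20c.png

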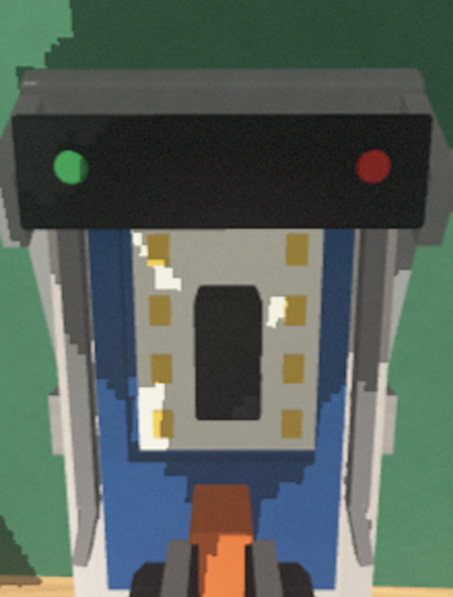

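```bash
python3 -m pendant '[[0.0015,0,0,0,0,0],[0.001,0,0,0,0,0],[0,0,0,0,0,0]]'; python3 - <<'E'
from dk import *
T=tool(); print((Rd().T@(T[:3,3]-HOME)).round(4),Rd().T@robot.get_state()['contact_force'], delta(tgt(0,0)))
E
```

```text
time: 24.9
eef_pos: [0.525, 0.2977, 0.0946]
tcp_rot: [0.264, -0.028, 0.964, 0.008]
contact_force: [5.2, 0.2, 7.5]
opening: 0.0102
[ 0.0861 -0.0014  0.0132] [ 8.29658441 -0.15787339  3.86254788] [-0.0003  0.0014  0.0014 -0.001   0.01   -0.0019]
```

```bash
python3 -m pendant '[[0,0,0,0,0,0],[0,0,0,0,0,0],[0,0,0,0,0,0],[0,0,0,0,0,0],[0,0,0,0,0,0]]' -1; python3 - <<'E'
from dk import *
T=tool(); print((Rd().T@(T[:3,3]-HOME)).round(4),Rd().T@robot.get_state()['contact_force'])
im,_=snap('wrist','w21');np.save('T21.npy',T)
cv2.imwrite('pics/w21c.png',im[0:420,100:470])
E
```

```text
time: 25.52
eef_pos: [0.5202, 0.2973, 0.091]
tcp_rot: [0.26, -0.029, 0.965, 0.008]
contact_force: [0.6, -0.7, -0.4]
opening: 0.085
[ 0.0801 -0.0016  0.0125] [ 0.31391888 -0.77422964 -0.60171799]
```

View pics/w21c.png

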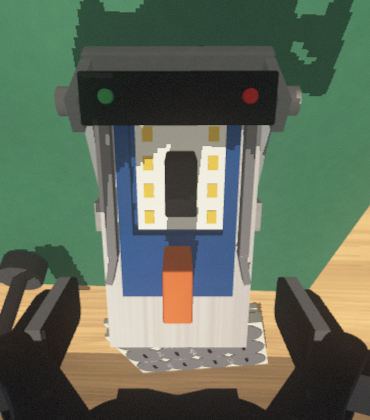

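```bash
python3 -m pendant '[[0,0,-0.02,0,0,0],[0,0,-0.04,0,0,0],[0,0,-0.04,0,0,0],[0,0,-0.02,0,0,0],[0,0,0,0,0,0],[0,0,0,0,0,0]]'; python3 - <<'E'
from dk import *
T=tool(); np.save('T22.npy',T); print(T[:3,3])
im,_=snap('wrist','w22')
cv2.imwrite('pics/w22c.png',cv2.resize(im[70:320,190:370],None,fx=2.4,fy=2.4,interpolation=cv2.INTER_CUBIC))
s=snap('scene','scene5')[0]; t=snap('top','top5')[0]
cv2.imwrite('pics/s5c.png',np.hstack([cv2.resize(s[110:200,290:380],None,fx=4.4,fy=4.4,interpolation=cv2.INTER_CUBIC),cv2.resize(t[150:240,120:210],None,fx=4.4,fy=4.4,interpolation=cv2.INTER_CUBIC)]))
E
```

```text
time: 26.32
eef_pos: [0.4606, 0.293, 0.1944]
tcp_rot: [0.26, -0.029, 0.965, 0.008]
contact_force: [-0.7, -0.3, 0.1]
opening: 0.0856
[0.46059533 0.29296682 0.19441695]
```

View pics/w22c.png

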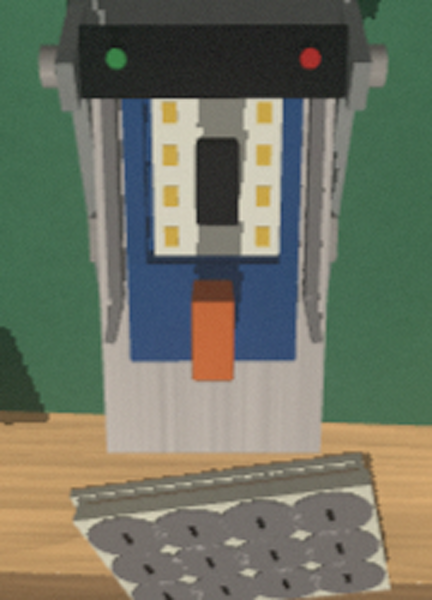

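View pics/s5c.png

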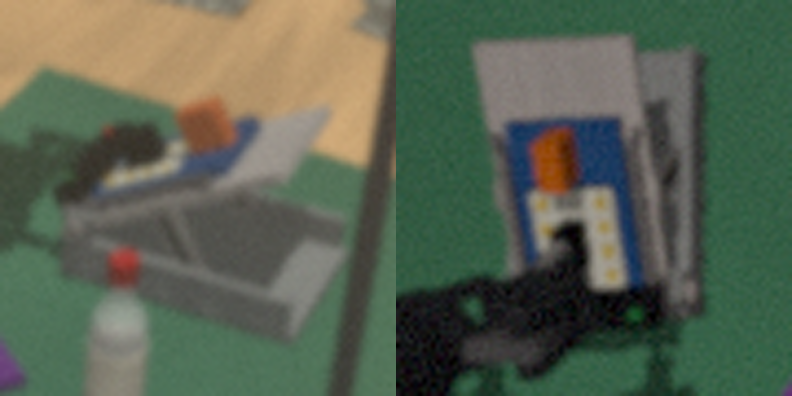

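View pics/scene5.png

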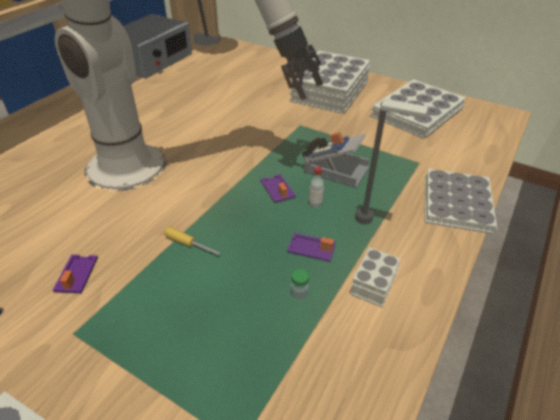

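```bash
python3 - <<'E'
from dk import *
T=np.load('T22.npy');cm=cam('wrist',T)
D=Rd()
def od(uv,z):
    o,d=ray(cm,uv);o=D.T@(o-HOME);d=D.T@d
    return ((o+d*(z-o[2])/d[2])*1000).round(1)
c=lambda p:(190+(p[0]+.5)/2.4-.5,70+(p[1]+.5)/2.4-.5)
for n,p,z in [('tailL',(131,360),.009),('tailR',(296,360),.009),('farL',(107,452),0),('farR',(321,452),0),('finTL',(192,301),.038),('finTR',(234,301),.038),('finBL',(193,381),.038),('finBR',(233,381),.038),('plateBL',(154,256),.008),('plateBR',(280,256),.008),('pocketside@97L',(124,100),.009),('R',(303,100),.009),('gfarL',(111,342),.008),('gfarR',(318,342),.008)]: print(n,od(c(p),z))
E
```

```text
tailL [103.8 -30.8   9. ]
tailR [103.8  30.3   9. ]
farL [146.3 -42.5   0. ]
farR [146.2  42.5   0. ]
finTL [72.5 -7.4 38. ]
finTR [72.4  6.3 38. ]
finBL [100.4  -7.2  38. ]
finBR [100.4   6.2  38. ]
plateBL [ 64.7 -21.5   8. ]
plateBR [64.6 23.3  8. ]
pocketside@97L [ 11.2 -30.3   9. ]
R [11.2 29.4  9. ]
gfarL [ 97.1 -38.1   8. ]
gfarR [97.1 38.2  8. ]
```

```bash
python3 - <<'E'
from h import *
s=robot.get_state();print(s['time'],s['contact_force'],robot.hand_in())
E
```

```text
the job is handed in; nothing more can be done
26.475 [ 0.83800591  0.3046738  -0.05985584] None
```

I laid the LED board in the blue carrier's pocket with its tongue in the notch and let go of it there on the table. I then took the carrier by its fin, set it on the deck between the guides, slid it under the bridge onto the stops, let go and backed off. The job was handed in at 26.5 s.

**Home position:** while I pushed, the carrier stopped advancing at the expected place, with about 8 N against the stops. After letting go, the wrist picture put the fin at deck x = 72.4 to 100.4 mm (72.5 to 100.5 expected). The tail edge read 103.8 mm (103.5 expected), square to the deck and within 1 mm of mid-width.

**Board:** it lies in the pocket about 1 mm towards the nose and 1 mm to one side, within the 1.5 mm play.

**Disagreements:**
- The deck's far edge read 146.2 mm where 145 was expected, and contact came about 2 mm above the estimated deck height. I put both down to camera calibration.
- Slope estimates ranged from 0.52 to 0.55 rad. I used 0.525.

**Bystanders:** I steered clear of them, and the last scene picture shows the bottle, jar, screwdriver and stack in place by eye. I did not measure them. The arm was touching nothing at hand-in.

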